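# Slide the bottle jack home into its corner stop

### The job

Park the bottle jack: slide it over the bench into the low steel corner stop, so that one long side of its base stands snug against the long leg of the stop and one short side snug against the short leg. Only push it with the fingers: it is top-heavy and goes over when it is pushed high up, so it must stay standing flat on the bench all the way, never tipped, lifted or carried. Leave the nut, the tape measure and the pliers where they lie, and let go of the jack at the end.

Things in the scene. Friction and masses are not known exactly. Their poses are not given: they have to be found in the camera images.
- jack_mid (a point): Grey bottle jack, 1.0 to 1.6 kg: a flat cast base with an upright round column, 52 mm across and 210 mm high, at its middle. Base 120 mm along its own x, 140 mm along y, upright sides from 6 to 36 mm above the bench. A thin pump pillar stands on its +x side. This point: on the column's axis, 100 mm above the bench; its z is up. Yaw starts within 0.3 rad of the stop's.
- jack_foot (a point): Centre of the jack's underside, at bench height. It stands on two runners, 88 mm over their outsides along its x, each 108 mm long along y; friction on the bench about 0.5 to 0.66, so 5 to 11 N slide it (more if the fingers also press down). Pushed on its base it slides; pushed on the column more than about 60 mm above the bench it may tip.
- stop_corner (a point): Inner corner, at bench height, of the fixed corner stop: two dark steel angle bars, upright faces 22 mm high and 6 mm thick. Long leg: 214 mm along this frame's +y, inner face in the plane x = 0. Short leg: 144 mm along this frame's -x, inner face in the plane y = 0. Their 24 mm wide feet and bolts lie outside (+x and -y). The jack belongs on the -x, +y side.
- stop_home (a point): Where the jack's axis stands when home and square in the corner stop, at bench height: 60 mm from the long leg, 70 mm from the short one; axes as the corner's. The jack starts inside the angle, clear of both legs, 5 to 9 cm short of this place along the frame's x and 6 to 14 cm to its +y side.
- nut: Dark hexagon nut, 41 mm across and 19 mm high, lying loose outside the short leg; leave it. Origin at the centre of its underside.
- tape_measure: Tape measure, 36 x 80 x 63 mm, standing loose to the right, nearer the robot than the stop; leave it. Origin at the centre of its underside.
- pliers: Pliers, 63 x 196 mm (long along its own y) and 14 mm high, lying loose to the right of the tape measure; leave them. Origin at the centre of the underside.

How it is judged:
By the outcome, as a careful person would: the job done as asked, in the order asked, and still so for the second after the job is handed in, with the robot touching nothing.
It also fails if it takes over 61 s, if anything falls off the work surface, if the arm or the gripper's body presses on something with over 40 N, if the wrist force passes 120 N, or if a joint passes its speed limit or range.

### The arm

A 6-joint arm with a two-finger parallel gripper is mounted at the origin on the work surface; the furniture and walls round the work are solid. World frame = base frame: x ahead of the robot, y to its left, z up, the work surface at z = 0. Lengths are in mm, angles in rad, forces in N, time in s.
With the tool pointing down it reaches from about 350 to 875 mm from the base axis. Payload 4.2 kg.
Tool frame: the origin (TCP) lies between the finger pads; the fingertips stand 11 mm ahead of it and the grasp point (between the pads) lies 8 mm behind it; z points along the fingers, y is the direction in which the jaws open and shut (so a half turn about z gives the same grasp; the last joint's range is limited). The gripper opens to 85 mm and grips with 20 to 120 N. Pads are 22 mm wide; open, the fingers measure 114 mm over their backs; the gripper's body (76 mm by 85 mm) begins 54 mm behind the grasp point. The pads swing forward as they close: fully open they stand 13 mm farther back than shut.
Start: joints at [1.428, 0.385, 0.008, 0, -1.194, -0.259], TCP at [244.389, 575.216, 217.812] pointing down, gripper open.
Joint ranges: [-3.14, 3.14], [-1.21, 2.06], [-1.07, 1.41], [-3.16, 2.05], [-2.99, -0.16], [-3.1, 3.1]. Speed limits (rad/s): [2.79, 2.79, 3.14, 3.14, 3.14, 3.14].

### API

Orientations are given as a unit quaternion [x, y, z, w].
In Python, from bench import * gives the robot as it stands.
- The arm moves only by the tool servo_tool, never from a script. Its argument "rows" is a list of rows, each a list of 7 numbers: the opening, from 0 (shut) to 1 (fully open), then the shift along the tool's x, y, z in cm, then the turn, a rotation vector about the tool's x, y, z in degrees. A call has 1 to 12 rows; each row shifts and turns the commanded pose from where the row before left it, along the tool's axes as they then stand; what a row does not reach is not made up. A row lasts 1/10 s, in which the tool goes at most 50 mm and 8.59 degrees, less where a joint would pass 70% of its speed; a pose out of reach is approached as far as the arm can. A call is refused whole if a number of a shift passes 5 or a number of a turn 8.59, either way. A call with a gripper value outside its range is refused whole. The fingers move at their own pace and stop on an object; the grip force is fixed at half the most. Time passes only in rows, so rows that do not move let the fingers close. It gives the time, the measured TCP pose, the force and the opening at its end, in the units of the state.
- read_state(): the state, without advancing time (a new reading comes with each control period).
- get_image(name): name is "side" or "top"; returns a dict with "image" (420x560x3 uint8, red, green, blue), "mtx" (3x3 intrinsics, pixels), "extrinsics" (4x4, takes a point from camera to world coordinates). Camera axes: x right, y up, looking along -z (the intrinsics and any distortion apply to the point x, -y, -z); pixel columns grow to the right and rows downward; lengths in mm; the calibration is good to about 2 mm. A picture is of the moment at which its call begins. There is no depth.
- job_done(): hands the job in, once; it reports no verdict.
The state is a dict: "clock": time; "joints": joint angles; "joint_vel": joint speeds; "joint_efforts": joint torques, N m; "position": TCP position; "ee_rot": TCP orientation; "contact_force": force on the tool from outside, world axes, zero at the start; "wrist_torque": the same for the moment, N m; "gripper_width": finger opening in mm.
Only numpy, scipy, OpenCV 4.12 (cv2) and the standard library are available. Lean on these libraries where they do the work, as an engineer would, in place of code of your own. Each camera call takes 0.05 s, during which the arm holds its last target. There are 200 camera calls.

## Working session

There is one attempt and no reset: what is moved stays moved. The work goes in short steps, Python scripts to look and compute and a tool call to move; the robot and the scene stay as the last step left them, time stands still between calls to the robot, and variables do not carry over. Pictures are saved under pics/ and viewed, about 8 in all and at most 12, crops included, and the job is handed in when it is done.

Besides the shell and the picture viewer there is one more tool, called after "Call:" as name(argument=value, ...), one argument or row to a line, values as JSON. servo_tool: Moves the arm, as the interface text tells. Its arguments: {"type":"object","properties":{"rows":{"type":"array","items":{"type":"array","items":{"type":"number"}}}},"required":["rows"]}

```bash
mkdir -p pics
python3 - <<'E'
from bench import *
import cv2,numpy as np
for n in("top","side"):
    d=get_image(n);cv2.imwrite(f"pics/{n}0.png",d["image"][:,:,::-1])
    np.savez(f"{n}.npz",K=d["mtx"],E=d["extrinsics"]);print(n,d["mtx"],d["extrinsics"],[k for k in d])
print(read_state())
E
```

```text
top [[475.63788229   0.         283.1227575 ]
 [  0.         475.63788229 203.72453798]
 [  0.           0.           1.        ]] [[-1.56018810e-02  9.88369951e-01 -1.51266062e-01  3.72876345e+02]
 [-9.99372971e-01 -2.02235797e-02 -2.90632302e-02 -2.49105325e+02]
 [-3.17843647e-02  1.50717773e-01  9.88065740e-01  1.13387901e+03]
 [ 0.00000000e+00  0.00000000e+00  0.00000000e+00  1.00000000e+00]] ['image', 'mtx', 'extrinsics']
side [[468.87839827   0.         281.0426155 ]
 [  0.         468.87839827 209.61908634]
 [  0.           0.           1.        ]] [[-9.67217421e-01  1.35863292e-01 -2.14549824e-01  2.85420005e+02]
 [-2.53871157e-01 -5.38315590e-01  8.03595521e-01  6.07459081e+02]
 [-6.31638220e-03  8.31719599e-01  5.55159987e-01  6.47623660e+02]
 [ 0.00000000e+00  0.00000000e+00  0.00000000e+00  1.00000000e+00]] ['image', 'mtx', 'extrinsics']
{'clock': 0.1, 'joints': array([ 1.42759141e+00,  3.85495131e-01,  6.76607768e-03, -4.30709665e-04,
       -1.19399389e+00, -2.58591759e-01]), 'joint_vel': array([-0.00018114, -0.00176527,  0.00246416,  0.00116476,  0.00188098,
       -0.00127278]), 'joint_efforts': array([-2.98672448e-04, -3.93318665e+01,  1.88930708e+01,  4.19798657e+00,
       -2.57632702e-03,  1.58819113e-06]), 'position': array([244.19803404, 574.72897535, 216.8236947 ]), 'ee_rot': array([ 9.79871382e-01, -1.99627421e-01, -1.44291539e-04,  9.73249050e-04]), 'contact_force': array([ 0.11155799, -0.3213944 ,  0.41019975]), 'wrist_torque': array([ 0.01425039,  0.0276842 , -0.00783609]), 'gripper_width': 85.31557663781777}
```

View pics/top0.png

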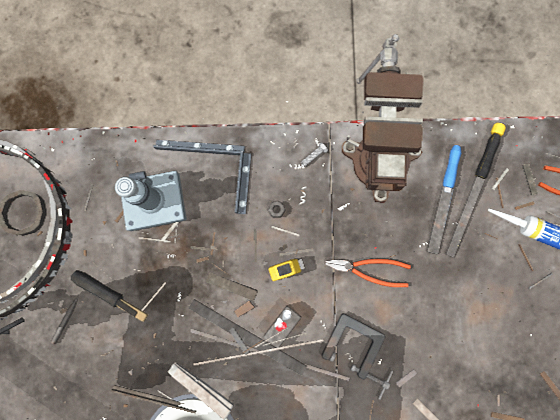

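View pics/side0.png

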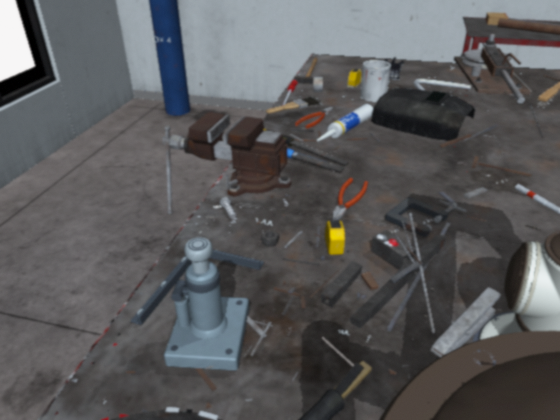

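The top view shows the jack at about (153,205). The stop's inner corner is near (241,155), with the long leg running left (+y) and the short leg running down (-x). The side view confirms the jack is upright. I'll crop in to measure.

```bash
cat > h.py <<'E'
import numpy as np,cv2
def P(n,u,v,z=0.):
    c=np.load(f"{n}.npz");K,E=c["K"],c["E"]
    r=E[:3,:3]@np.array([(u-K[0,2])/K[0,0],-(v-K[1,2])/K[1,1],-1]);o=E[:3,3]
    return o+r*(z-o[2])/r[2]
def Q(n,p):
    c=np.load(f"{n}.npz");K,E=c["K"],c["E"]
    q=E[:3,:3].T@(np.array(p,float)-E[:3,3]);return np.array([K[0,0]*q[0]/-q[2]+K[0,2],-K[1,1]*q[1]/-q[2]+K[1,2]])
E
python3 - <<'E'
import cv2
i=cv2.imread("pics/top0.png")[130:245,105:260]
cv2.imwrite("pics/c0.png",cv2.resize(i,None,fx=5,fy=5,interpolation=cv2.INTER_CUBIC))
E
```

```text
(no output)
```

View pics/c0.png

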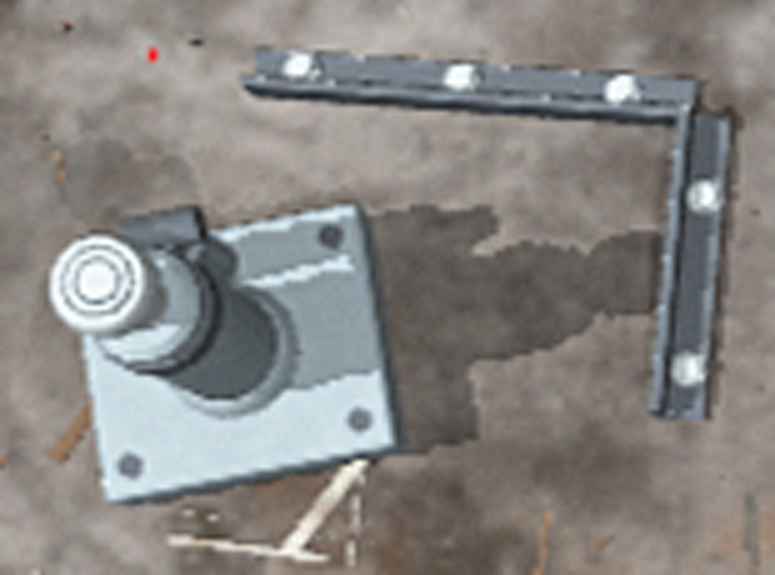

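Run:
```python
from h import *
f=lambda c,r,z:P("top",105+c/5-.4,130+r/5-.4,z)
nr,fr,nl=f(392,447,36),f(358,207,36),f(105,499,36)
a,b=f(250,96,0),f(675,124,0); a2,b2=f(247,84,22),f(675,117,22);s1,s2=f(681,112,22),f(652,412,22)
for n,p in zip("nr fr nl a b a2 b2 s1 s2".split(),(nr,fr,nl,a,b,a2,b2,s1,s2)):print(n,p.round(1))
ang=lambda d:np.arctan2(d[1],d[0])
print("jack yaw",ang(fr-nr),ang(nl-nr)-np.pi/2,np.hypot(*(fr-nr)[:2]),np.hypot(*(nl-nr)[:2]),"ctr",(fr+nl)/2)
print("stop yaw",ang(a-b)-np.pi/2,ang(a2-b2)-np.pi/2,ang(s1-s2), np.hypot(*(a-b)[:2]),np.hypot(*(s1-s2)[:2]))
for n,p in(("tape",P("top",285,270,30)),("nut",P("top",277,209,10)),("pliers",P("top",350,265,5)),("wheelR",P("top",70,215,30)),("scr",P("top",140,315,10))):print(n,p.round())
```

```text
nr [509.6  18.2  36. ]
fr [624.9  36.3  36. ]
nl [487.7 153.1  36. ]
a [690.6 100.7   0. ]
b [ 671.3 -110.6    0. ]
a2 [690.5  95.5  22. ]
b2 [ 669.  -113.3   22. ]
s1 [ 671.4 -116.2   22. ]
s2 [ 525.6 -102.1   22. ]
jack yaw 0.15629425595419938 0.16084692407692103 116.71033549900815 136.7373265292933 ctr [556.28359617  94.73032923  36.        ]
stop yaw -0.09115762714525899 -0.10268477953326394 -0.09632419991836055 212.1620083487468 146.48269763428354
tape [ 388. -219.   30.]
nut [ 532. -201.   10.]
pliers [ 397. -371.    5.]
wheelR [525. 290.  30.]
scr [289. 122.  10.]
```

```bash
python3 - <<'E'
from h import *
for z in(0,40,80,150,250):
    for uv in((70,215),(50,165),(60,260),(5,320)):
        p=P("top",*uv,z);print(z,uv,p.round(),Q("side",p).round(),end=' | ')
    print()
E
python3 - <<'E'
import cv2
i=cv2.imread("pics/top0.png")[120:340,0:110];j=cv2.imread("pics/side0.png")[320:420,60:560]
cv2.imwrite("pics/w.png",cv2.vconcat([cv2.copyMakeBorder(cv2.resize(i,None,fx=1.8,fy=1.8),0,0,0,552,0),cv2.resize(j,(750,150))]))
E
```

```text
0 (70, 215) [529. 305.   0.] [170. 455.] | 0 (50, 165) [656. 362.   0.] [ 66. 472.] | 0 (60, 260) [421. 323.   0.] [240. 489.] | 0 (5, 320) [281. 448.   0.] [328. 646.] | 
40 (70, 215) [524. 285.  40.] [176. 426.] | 40 (50, 165) [646. 340.  40.] [ 75. 442.] | 40 (60, 260) [419. 303.  40.] [244. 458.] | 40 (5, 320) [285. 423.  40.] [331. 602.] | 
80 (70, 215) [518. 266.  80.] [182. 398.] | 80 (50, 165) [636. 319.  80.] [ 84. 412.] | 80 (60, 260) [417. 283.  80.] [249. 427.] | 80 (5, 320) [288. 398.  80.] [334. 558.] | 
150 (70, 215) [509. 231. 150.] [193. 345.] | 150 (50, 165) [618. 281. 150.] [100. 358.] | 150 (60, 260) [414. 248. 150.] [257. 370.] | 150 (5, 320) [293. 355. 150.] [339. 480.] | 
250 (70, 215) [495. 183. 250.] [210. 266.] | 250 (50, 165) [593. 227. 250.] [124. 276.] | 250 (60, 260) [410. 197. 250.] [270. 285.] | 250 (5, 320) [302. 294. 250.] [347. 367.] |
```

View pics/w.png

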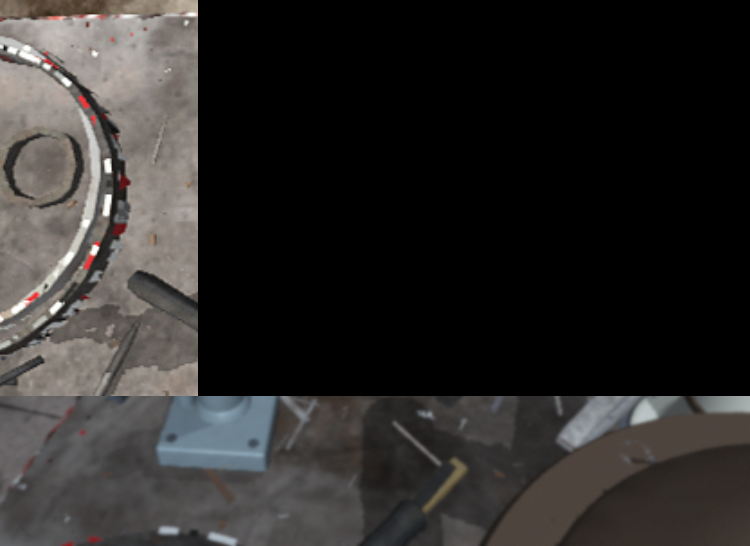

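The ring on the left is only about 60 mm high, which leaves room beside it. The plan:
- Set the fingers open and tilted about 8.5° away from the jack.
- Push the short side along -y with both fingers.
- Push the long side along +x.

```bash
cat >> h.py <<'E'
from scipy.spatial.transform import Rotation as R
C=np.array([670.5,-114.]);YS=-0.097
def W(x,y): # stop frame -> world
    c,s=np.cos(YS),np.sin(YS);return C+[c*x-s*y,s*x+c*y]
def S(p):
    c,s=np.cos(YS),np.sin(YS);d=np.array(p[:2])-C;return np.array([c*d[0]+s*d[1],-s*d[0]+c*d[1]])
def pose(yaw,tilt): # tool x heading yaw (world), z down, tilt deg about tool y
    return R.from_euler("z",yaw)*R.from_euler("x",np.pi)*R.from_euler("y",np.radians(tilt))
def plan(st,xyz,yaw,tilt):
    R0=R.from_quat(st["ee_rot"]);R1=pose(yaw,tilt)
    print("turn total deg (untilted then tilt)",np.degrees((R0.inv()*pose(yaw,0)).as_rotvec()).round(2))
    print("turn direct",np.degrees((R0.inv()*R1).as_rotvec()).round(2))
    print("shift cm in final tool axes",(R1.inv().apply(np.array(xyz)-st["position"])/10).round(3),"in untilted",(pose(yaw,0).inv().apply(np.array(xyz)-st["position"])/10).round(3))
E
python3 - <<'E'
from h import *
from bench import read_state
st=read_state()
w=W(-140,311);print(w,"yaw now",R.from_quat(st["ee_rot"]).apply([1,0,0]))
plan(st,[*w,217],YS-np.pi/2,8.5)
E
```

```text
[561.27782911 209.09676165] yaw now [ 9.20297744e-01 -3.91218674e-01  1.05800097e-04]
turn total deg (untilted then tilt) [ 0.09 -0.08 72.53]
turn direct [-5.29  7.26 72.39]
shift cm in final tool axes [ 32.957 -35.1     4.908] in untilted [ 3.332e+01 -3.510e+01 -1.800e-02]
```

Call:
servo_tool(
  rows=[
    [1,0,0,0,0,0,8.06],
    [1,0,0,0,0,0,8.06],
    [1,0,0,0,0,0,8.06],
    [1,0,0,0,0,0,8.06],
    [1,0,0,0,0,0,8.06],
    [1,0,0,0,0,0,8.06],
    [1,0,0,0,0,0,8.06],
    [1,0,0,0,0,0,8.06],
    [1,0,0,0,0,0,8.06],
  ],
)

```text
clock: 1.0
position: [244.2, 574.9, 217.1]
ee_rot: [-0.67, 0.743, -0.0, -0.001]
contact_force: [-0.2, -0.7, 0.3]
gripper_width: 85.5
```

Call:
servo_tool(
  rows=[
    [1,2.78,-2.92,0,0,0,0],
    [1,2.78,-2.92,0,0,0,0],
    [1,2.78,-2.92,0,0,0,0],
    [1,2.78,-2.92,0,0,0,0],
    [1,2.78,-2.92,0,0,0,0],
    [1,2.78,-2.92,0,0,0,0],
    [1,2.78,-2.92,0,0,0,0],
    [1,2.78,-2.92,0,0,0,0],
    [1,2.78,-2.92,0,0,0,0],
    [1,2.78,-2.92,0,0,0,0],
    [1,2.78,-2.92,0,0,0,0],
    [1,2.78,-2.92,0,0,0,0],
  ],
)

```text
clock: 2.2
position: [561.4, 207.7, 217.4]
ee_rot: [-0.672, 0.741, 0.0, -0.0]
contact_force: [1.0, 0.3, -0.4]
gripper_width: 85.6
```

Run:
```python
from h import *
from bench import *
st=read_state();print(st["position"],st["joints"],st["contact_force"],S(st["position"]))
plan(st,[*W(-140,311),24],YS-np.pi/2,8.5)
d=get_image("side");cv2.imwrite("pics/s1.png",d["image"][:,:,::-1])
```

```text
[561.41931172 207.73446671 217.39173272] [ 6.24488326e-01  3.40684574e-01 -5.96915714e-02 -2.62477607e-04
 -1.17125480e+00 -7.21482140e-01] [ 0.96275701  0.31248885 -0.42322459] [-139.72724698  309.65781126]
turn total deg (untilted then tilt) [ 0.05 -0.02 -0.01]
turn direct [ 0.05  8.48 -0.  ]
shift cm in final tool axes [-2.991  0.027 19.107] in untilted [-0.134  0.027 19.339]
```

View pics/s1.png

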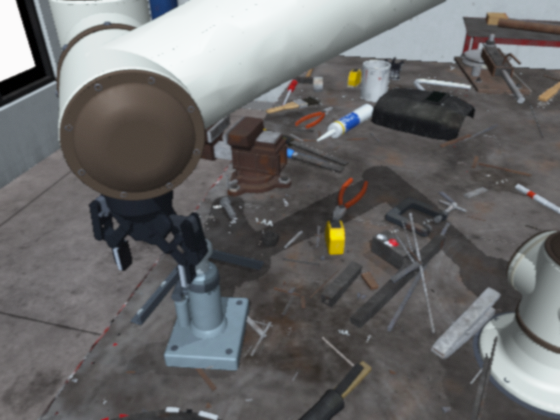

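Run:
```python
from h import *
for H in(50,100,150,200,250,300):
    print(H,[Q("side",(561,208+dy,217+H)).round() for dy in(-75,0,75)],Q("side",(636,208,217+H)).round())
from bench import *
d=get_image("top");cv2.imwrite("pics/t1.png",d["image"][:,:,::-1])
```

```text
50 [array([178., 227.]), array([152., 260.]), array([121., 302.])] [ 99. 251.]
100 [array([173., 196.]), array([145., 228.]), array([111., 268.])] [ 91. 220.]
150 [array([168., 163.]), array([138., 193.]), array([101., 231.])] [ 81. 185.]
200 [array([162., 126.]), array([130., 154.]), array([ 90., 188.])] [ 70. 146.]
250 [array([155.,  86.]), array([121., 110.]), array([ 77., 141.])] [ 58. 103.]
300 [array([148.,  41.]), array([111.,  61.]), array([62., 86.])] [44. 56.]
```

View pics/t1.png

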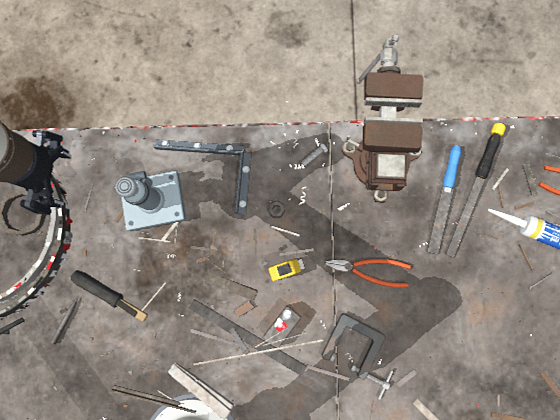

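Run:
```python
from h import *
from bench import read_state
st=read_state()
plan(st,[*W(-140,312),22],YS-np.pi/2,12)
plan({"ee_rot":pose(YS-np.pi/2,12).as_quat(),"position":np.array([*W(-140,312),22])},[*W(-140,167),22],YS-np.pi/2,12)
```

```text
turn total deg (untilted then tilt) [ 0.05 -0.08 -0.31]
turn direct [ 0.09 11.92 -0.31]
shift cm in final tool axes [-4.461  0.179 18.968] in untilted [-0.42   0.179 19.481]
turn total deg (untilted then tilt) [ -0. -12.   0.]
turn direct [0. 0. 0.]
shift cm in final tool axes [14.183  0.     3.015] in untilted [14.5  0.   0. ]
```

Call:
servo_tool(
  rows=[
    [1,0,0,0,0,6,0],
    [1,0,0,0,0,6,0],
    [1,-0.56,0.02,2.37,0,0,0],
    [1,-0.56,0.02,2.37,0,0,0],
    [1,-0.56,0.02,2.37,0,0,0],
    [1,-0.56,0.02,2.37,0,0,0],
    [1,-0.56,0.02,2.37,0,0,0],
    [1,-0.56,0.02,2.37,0,0,0],
    [1,-0.56,0.02,2.37,0,0,0],
    [1,-0.56,0.02,2.37,0,0,0],
    [1,0,0,0,0,0,0],
  ],
)

```text
clock: 3.4
position: [556.9, 212.3, 19.5]
ee_rot: [-0.668, 0.736, -0.07, -0.082]
contact_force: [-1.3, -0.3, 0.4]
gripper_width: 85.5
```

Run:
```python
from h import *
from bench import *
st=read_state();print(st["position"],st["contact_force"],S(st["position"]))
d=get_image("top");e=get_image("side")
a=cv2.resize(d["image"][100:260,0:260,::-1],None,fx=2.4,fy=2.4);b=cv2.resize(e["image"][180:420,20:300,::-1],(448,384))
cv2.imwrite("pics/x2.png",cv2.resize(cv2.hconcat([a,b[:384]]),(800,288)))
```

```text
[556.86411658 212.32028608  19.48700865] [-1.2838453  -0.29797972  0.40865338] [-144.70515625  313.7809122 ]
```

View pics/x2.png

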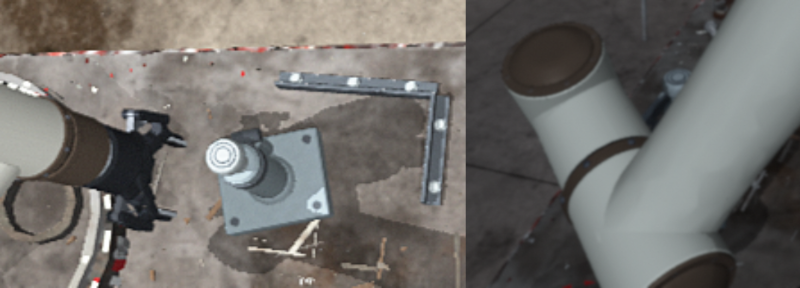

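Call:
servo_tool(
  rows=[
    [1,0.43,0,-0.12,0,0,0],
    [1,0.39,0,0.083,0,0,0],
    [1,0.39,0,0.083,0,0,0],
    [1,0.39,0,0.083,0,0,0],
    [1,0.39,0,0.083,0,0,0],
    [1,0.39,0,0.083,0,0,0],
    [1,0.39,0,0.083,0,0,0],
    [1,0.39,0,0.083,0,0,0],
    [1,0.39,0,0.083,0,0,0],
    [1,0.39,0,0.083,0,0,0],
  ],
)

```text
clock: 4.5
position: [555.7, 173.8, 25.0]
ee_rot: [-0.668, 0.737, -0.07, -0.077]
contact_force: [-0.6, 0.0, -1.0]
gripper_width: 85.2
```

Call:
servo_tool(
  rows=[
    [1,0.39,0,0.083,0,0,0],
    [1,0.39,0,0.083,0,0,0],
    [1,0.39,0,0.083,0,0,0],
    [1,0.39,0,0.083,0,0,0],
    [1,0.39,0,0.083,0,0,0],
    [1,0.39,0,0.083,0,0,0],
    [1,0.39,0,0.083,0,0,0],
    [1,0.39,0,0.083,0,0,0],
    [1,0.39,0,0.083,0,0,0],
    [1,0.39,0,0.083,0,0,0],
  ],
)

```text
clock: 5.5
position: [551.9, 134.1, 25.1]
ee_rot: [-0.668, 0.737, -0.07, -0.077]
contact_force: [-0.4, -0.6, 0.2]
gripper_width: 85.5
```

Run:
```python
from h import *
from bench import *
st=read_state();print(st["position"],st["contact_force"],S(st["position"]))
plan(st,[*W(-140,167),22],YS-np.pi/2,12)
d=get_image("top")
cv2.imwrite("pics/x3.png",cv2.resize(d["image"][110:250,60:270,::-1],None,fx=3.5,fy=3.5,interpolation=cv2.INTER_CUBIC))
```

```text
[551.85780069 134.08725001  25.08463638] [-0.41876719 -0.56736017  0.15115752] [-142.1112285   235.43078348]
turn total deg (untilted then tilt) [ 0.0e+00 -1.2e+01 -1.0e-02]
turn direct [ 0.    0.   -0.01]
shift cm in final tool axes [ 6.629 -0.211  1.724] in untilted [ 6.843 -0.211  0.308]
```

View pics/x3.png

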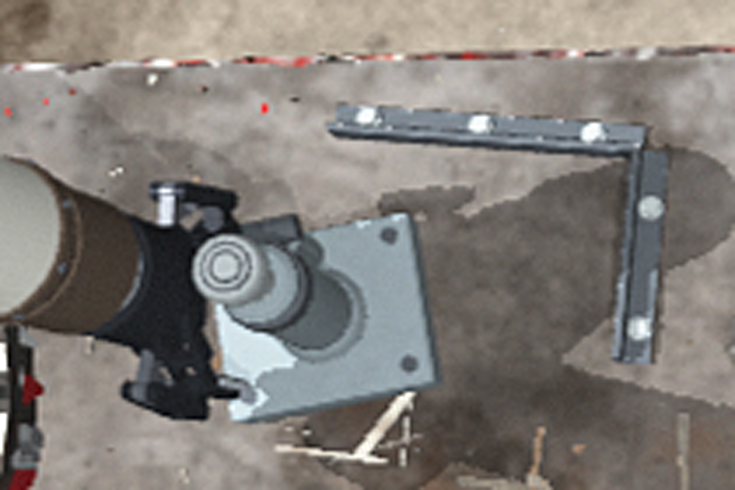

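Run:
```python
from h import *
from bench import *
st=read_state();Rr=R.from_quat(st["ee_rot"])
f=lambda p:((Q("top",p)-[60,110])*3.5).round()
for l in([0,0,0],[11,50,0],[11,-50,0],[11,50,11],[11,-50,11],[-11,-57,-13],[0,0,-62]):
    p=st["position"]+Rr.apply(l);print(l,p.round(),f(p))
c,s=np.cos(.158),np.sin(.158)
for x,y in((60,70),(60,-70),(-60,70),(-60,-70)):
    print("base",f((556.3+c*x-s*y,94.7+s*x+c*y,36)))
print("col",f((556.3,94.7,36)),f((556.3,94.7,210)))
```

```text
[0, 0, 0] [552. 134.  25.] [267. 325.]
[11, 50, 0] [501. 128.  27.] [272. 399.]
[11, -50, 0] [600. 118.  27.] [291. 254.]
[11, 50, 11] [501. 125.  17.] [281. 401.]
[11, -50, 11] [600. 116.  17.] [299. 257.]
[-11, -57, -13] [610. 141.  35.] [253. 239.]
[0, 0, -62] [553. 146.  86.] [216. 310.]
base [206. 247.]
base [409. 211.]
base [228. 420.]
base [433. 384.]
col [319. 315.] [226. 267.]
```

Call:
servo_tool(
  rows=[
    [1,-1.96,0,-0.415,0,0,0],
    [1,-1.96,0,-0.415,0,0,0],
    [1,-1.96,0,-0.415,0,0,0],
    [1,-1.96,0,-0.415,0,0,0],
    [1,0,0,0,0,0,0],
    [1,-0.06,0,0.29,0,0,0],
    [1,-0.06,0,0.29,0,0,0],
    [1,-0.06,0,0.29,0,0,0],
    [1,-0.06,0,0.29,0,0,0],
    [1,0,0,0,0,0,0],
  ],
)

```text
clock: 6.55
position: [559.3, 213.4, 12.6]
ee_rot: [-0.668, 0.737, -0.07, -0.078]
contact_force: [0.7, 0.1, -0.2]
gripper_width: 85.3
```

Call:
servo_tool(
  rows=[
    [1,-0.04,0,0.2,0,0,0],
    [1,-0.04,0,0.2,0,0,0],
    [1,0,0,0,0,0,0],
  ],
)

```text
clock: 6.85
position: [559.5, 213.8, 8.8]
ee_rot: [-0.668, 0.737, -0.07, -0.078]
contact_force: [-0.3, 0.2, 0.4]
gripper_width: 85.3
```

Call:
servo_tool(
  rows=[
    [1,-0.04,0,0.2,0,0,0],
    [1,-0.04,0,0.2,0,0,0],
    [1,0,0,0,0,0,0],
  ],
)

```text
clock: 7.15
position: [559.5, 213.9, 4.7]
ee_rot: [-0.668, 0.736, -0.07, -0.078]
contact_force: [0.5, -0.3, 0.6]
gripper_width: 85.4
```

Call:
servo_tool(
  rows=[
    [1,-0.02,0,0.1,0,0,0],
    [1,-0.02,0,0.1,0,0,0],
    [1,0,0,0,0,0,0],
  ],
)

```text
clock: 7.45
position: [559.6, 213.9, 2.8]
ee_rot: [-0.668, 0.737, -0.07, -0.078]
contact_force: [0.7, -0.2, -1.1]
gripper_width: 85.4
```

Run:
```python
from h import *
from bench import *
st=read_state();Rr=R.from_quat(st["ee_rot"]);print(st["position"],S(st["position"]))
d=get_image("top")
cv2.imwrite("pics/x4.png",cv2.resize(d["image"][125:245,30:190,::-1],None,fx=5,fy=5,interpolation=cv2.INTER_CUBIC))
f=lambda p:((Q("top",p)-[30,125])*5).round()
for sy in(50,-50):
  for z in(11,0,-10,-20):
    p=st["position"]+Rr.apply([11,sy,z]);print(sy,z,p.round(),f(p))
```

```text
[559.6043346  213.92519833   2.84700342] [-142.13325196  315.64366458]
50 11 [509. 206.  -6.] [403. 490.]
50 0 [509. 208.   5.] [390. 487.]
50 -10 [509. 210.  15.] [378. 484.]
50 -20 [509. 212.  25.] [365. 482.]
-50 11 [608. 196.  -6.] [431. 289.]
-50 0 [608. 198.   5.] [418. 284.]
-50 -10 [609. 200.  15.] [406. 280.]
-50 -20 [609. 203.  25.] [394. 276.]
```

View pics/x4.png

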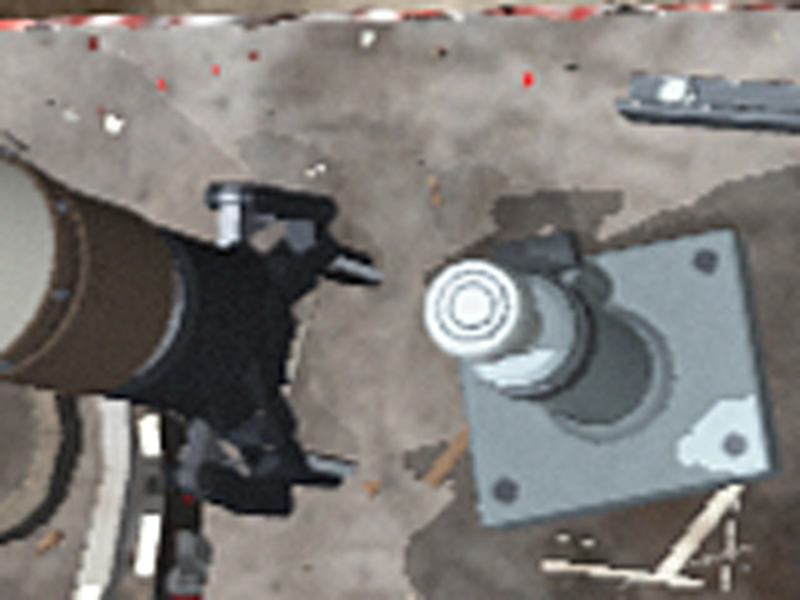

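Call:
servo_tool(
  rows=[
    [1,-0.04,0,0.2,0,0,0],
    [1,-0.04,0,0.2,0,0,0],
    [1,-0.04,0,0.2,0,0,0],
    [1,0,0,0,0,0,0],
  ],
)

```text
clock: 7.9
position: [559.4, 213.7, -3.5]
ee_rot: [-0.668, 0.737, -0.07, -0.078]
contact_force: [0.3, -0.2, -0.5]
gripper_width: 85.1
```

Call:
servo_tool(
  rows=[
    [1,-0.02,0,0.1,0,0,0],
    [1,-0.02,0,0.1,0,0,0],
    [1,-0.02,0,0.1,0,0,0],
    [1,0,0,0,0,0,0],
  ],
)

```text
clock: 8.3
position: [559.6, 213.8, -6.4]
ee_rot: [-0.668, 0.737, -0.07, -0.078]
contact_force: [-0.3, -0.6, 0.5]
gripper_width: 85.2
```

Call:
servo_tool(
  rows=[
    [1,-0.02,0,0.1,0,0,0],
    [1,-0.02,0,0.1,0,0,0],
    [1,-0.02,0,0.1,0,0,0],
    [1,0,0,0,0,0,0],
  ],
)

```text
clock: 8.7
position: [559.6, 213.8, -9.4]
ee_rot: [-0.668, 0.737, -0.07, -0.078]
contact_force: [-0.2, 0.5, 0.0]
gripper_width: 85.3
```

Call:
servo_tool(
  rows=[
    [1,0.39,0,0.083,0,0,0],
    [1,0.39,0,0.083,0,0,0],
    [1,0.39,0,0.083,0,0,0],
    [1,0.39,0,0.083,0,0,0],
    [1,0.39,0,0.083,0,0,0],
    [1,0.39,0,0.083,0,0,0],
    [1,0.39,0,0.083,0,0,0],
  ],
)

```text
clock: 9.4
position: [556.9, 185.7, -9.2]
ee_rot: [-0.668, 0.737, -0.07, -0.077]
contact_force: [0.2, 0.4, -0.6]
gripper_width: 85.3
```

Call:
servo_tool(
  rows=[
    [1,0.3,0,0.064,0,0,0],
    [1,0.3,0,0.064,0,0,0],
    [1,0.3,0,0.064,0,0,0],
    [1,0.3,0,0.064,0,0,0],
  ],
)

```text
clock: 9.8
position: [556.7, 174.8, -9.1]
ee_rot: [-0.669, 0.736, -0.07, -0.076]
contact_force: [2.3, 3.4, -1.1]
gripper_width: 85.4
```

Call:
servo_tool(
  rows=[
    [1,0.39,0,0.083,0,0,0],
    [1,0.39,0,0.083,0,0,0],
    [1,0.39,0,0.083,0,0,0],
    [1,0.39,0,0.083,0,0,0],
    [1,0.39,0,0.083,0,0,0],
    [1,0.39,0,0.083,0,0,0],
  ],
)

```text
clock: 10.4
position: [553.6, 149.8, -9.2]
ee_rot: [-0.668, 0.737, -0.07, -0.077]
contact_force: [1.8, 3.9, -1.6]
gripper_width: 85.5
```

Call:
servo_tool(
  rows=[
    [1,0.39,0,0.083,0,0,0],
    [1,0.39,0,0.083,0,0,0],
    [1,0.39,0,0.083,0,0,0],
    [1,0.39,0,0.083,0,0,0],
    [1,0.39,0,0.083,0,0,0],
    [1,0.39,0,0.083,0,0,0],
  ],
)

```text
clock: 11.0
position: [551.2, 126.0, -9.2]
ee_rot: [-0.668, 0.737, -0.07, -0.077]
contact_force: [3.0, 2.8, -0.7]
gripper_width: 85.3
```

Run:
```python
from h import *
from bench import *
st=read_state();print(st["position"],S(st["position"]),st["wrist_torque"],st["contact_force"])
d=get_image("top");e=get_image("side")
a=cv2.resize(d["image"][125:245,60:260,::-1],None,fx=4,fy=4,interpolation=cv2.INTER_CUBIC)
cv2.imwrite("pics/x5.png",a)
```

```text
[551.22463822 125.97527666  -9.18169591] [-141.95578653  227.2956225 ] [ 1.53557016 -0.76880212  0.30221222] [ 3.01179351  2.77304728 -0.73284673]
```

View pics/x5.png

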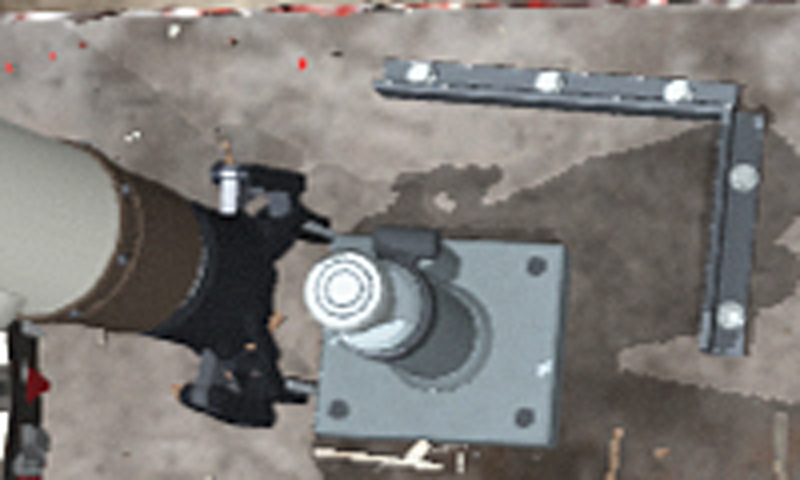

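Run:
```python
from h import *
f=lambda c,r:P("top",60+c/4-.4,125+r/4-.4,36)
fr,nr,nl=f(566,242),f(553,445),f(314,434)
d=fr-nr;e=nl-nr;print(S((fr+nl)/2),np.arctan2(d[1],d[0])-YS,np.arctan2(e[1],e[0])-np.pi/2-YS,[S(p).round(1) for p in(fr,nr,nl)])
st=np.array([551.2,126,-9.2])
t=pose(YS-np.pi/2,12)
```

```text
[-151.77841243  149.85271136] 0.04424733310412421 0.03301385137341242 [array([-89.4,  82.1]), array([-209.5,   76.8]), array([-214.1,  217.6])]
```

Call:
servo_tool(
  rows=[
    [1,-0.49,0,-0.104,0,0,0],
    [1,0,0.9,0,0,0,0],
    [1,0.39,0,0.083,0,0,0],
    [1,0.39,0,0.083,0,0,0],
    [1,0.39,0,0.083,0,0,0],
    [1,0.39,0,0.083,0,0,0],
    [1,0.39,0,0.083,0,0,0],
    [1,0.39,0,0.083,0,0,0],
    [1,0.39,0,0.083,0,0,0],
    [1,0.39,0,0.083,0,0,0],
  ],
)

```text
clock: 12.1
position: [539.5, 100.0, -9.3]
ee_rot: [-0.668, 0.737, -0.07, -0.077]
contact_force: [0.4, 3.9, -3.4]
gripper_width: 85.5
```

Call:
servo_tool(
  rows=[
    [1,0.39,0,0.083,0,0,0],
    [1,0.39,0,0.083,0,0,0],
    [1,0.39,0,0.083,0,0,0],
    [1,0.39,0,0.083,0,0,0],
    [1,0.39,0,0.083,0,0,0],
    [1,0.39,0,0.083,0,0,0],
    [1,0.39,0,0.083,0,0,0],
    [1,0.39,0,0.083,0,0,0],
    [1,0.39,0,0.083,0,0,0],
    [1,0.39,0,0.083,0,0,0],
  ],
)

```text
clock: 13.1
position: [535.6, 60.3, -9.3]
ee_rot: [-0.668, 0.737, -0.07, -0.077]
contact_force: [0.8, 3.6, -2.4]
gripper_width: 85.4
```

Run:
```python
from h import *
from bench import *
st=read_state();print(st["position"],S(st["position"]),st["wrist_torque"],st["contact_force"])
```

```text
[535.64526009  60.32338415  -9.28930288] [-151.1036771   160.44351625] [ 1.69248173 -0.17607361  0.01688055] [ 0.75102428  3.5728831  -2.40037884]
```

Call:
servo_tool(
  rows=[
    [1,0.29,0,0.062,0,0,0],
    [1,0.29,0,0.062,0,0,0],
    [1,0.2,0,0.042,0,0,0],
    [1,0.2,0,0.042,0,0,0],
  ],
)

```text
clock: 13.5
position: [534.8, 50.6, -9.3]
ee_rot: [-0.668, 0.737, -0.07, -0.077]
contact_force: [0.2, 4.1, -2.9]
gripper_width: 85.7
```

Call:
servo_tool(
  rows=[
    [1,0.1,0,0.02,0,0,0],
    [1,0.1,0,0.02,0,0,0],
    [1,0.1,0,0.02,0,0,0],
  ],
)

```text
clock: 13.8
position: [534.5, 47.6, -9.3]
ee_rot: [-0.668, 0.736, -0.07, -0.077]
contact_force: [-0.4, 3.5, -2.8]
gripper_width: 85.3
```

Run:
```python
from h import *
from bench import *
st=read_state();print(st["position"],S(st["position"]),st["wrist_torque"],st["contact_force"])
```

```text
[534.45010898  47.6345433   -9.2675156 ] [-151.06432168  147.69857531] [ 1.65879661 -0.2180437  -0.05029756] [-0.3707167   3.47257292 -2.84490151]
```

Call:
servo_tool(
  rows=[
    [1,0.1,0,0.02,0,0,0],
    [1,0.1,0,0.02,0,0,0],
  ],
)

```text
clock: 14.0
position: [534.2, 45.6, -9.3]
ee_rot: [-0.668, 0.736, -0.07, -0.077]
contact_force: [0.2, 3.2, -3.5]
gripper_width: 85.6
```

Call:
servo_tool(
  rows=[
    [1,0.1,0,0.02,0,0,0],
  ],
)

```text
clock: 14.1
position: [534.1, 44.5, -9.2]
ee_rot: [-0.668, 0.737, -0.07, -0.077]
contact_force: [0.2, 4.7, -2.7]
gripper_width: 85.8
```

Call:
servo_tool(
  rows=[
    [1,0.1,0,0.02,0,0,0],
  ],
)

```text
clock: 14.2
position: [534.1, 43.7, -9.2]
ee_rot: [-0.668, 0.737, -0.07, -0.077]
contact_force: [-1.1, 8.4, -2.9]
gripper_width: 85.4
```

Call:
servo_tool(
  rows=[
    [1,-0.98,0,-0.21,0,0,0],
    [1,-1.96,0,-0.42,0,0,0],
    [1,-2.9,0,-0.62,0,0,0],
    [1,0.52,0,-2.45,0,0,0],
    [1,0.52,0,-2.45,0,0,0],
  ],
)

```text
clock: 14.7
position: [538.7, 102.9, 41.1]
ee_rot: [-0.669, 0.736, -0.07, -0.08]
contact_force: [0.2, -0.1, 0.5]
gripper_width: 85.3
```

Call:
servo_tool(
  rows=[
    [1,0,0,0,1.7,0,-8.0],
    [1,0,0,0,1.7,0,-8.0],
    [1,0,0,0,1.7,0,-8.0],
    [1,0,0,0,1.7,0,-8.0],
    [1,0,0,0,1.7,0,-8.0],
    [1,0,0,0,1.7,0,-8.0],
    [1,0,0,0,1.7,0,-8.0],
    [1,0,0,0,1.7,0,-8.0],
    [1,0,0,0,1.7,0,-8.0],
    [1,0,0,0,1.7,0,-8.0],
    [1,0,0,0,1.7,0,-8.0],
  ],
)

```text
clock: 15.8
position: [538.8, 102.0, 40.9]
ee_rot: [0.994, -0.046, 0.103, 0.006]
contact_force: [0.8, -0.3, -0.0]
gripper_width: 85.3
```

Run:
```python
from h import *
from bench import *
st=read_state();print(st["position"],S(st["position"]),st["joints"].round(2),st["contact_force"])
plan(st,[*W(-245,S(st["position"])[1]),40],YS,12)
st2=dict(st,position=np.array([*W(-245,S(st["position"])[1]),40]),ee_rot=pose(YS,12).as_quat())
plan(st2,[*W(-245,70),40],YS,12)
plan(dict(st2,position=np.array([*W(-245,70),40])),[*W(-245,70),-9],YS,12)
```

```text
[538.77048161 102.01791806  40.9452173 ] [-152.03117719  202.24472329] [ 0.54  0.38 -0.68  0.35 -0.37  0.62] [ 0.81153992 -0.34258874 -0.04377862]
turn total deg (untilted then tilt) [  0.14 -11.9    0.3 ]
turn direct [0.11 0.1  0.31]
shift cm in final tool axes [-9.113  0.    -1.84 ] in untilted [-9.297  0.     0.095]
turn total deg (untilted then tilt) [  0. -12.   0.]
turn direct [0. 0. 0.]
shift cm in final tool axes [-0.    13.224  0.   ] in untilted [-0.    13.224  0.   ]
turn total deg (untilted then tilt) [  0. -12.   0.]
turn direct [0. 0. 0.]
shift cm in final tool axes [-1.019 -0.     4.793] in untilted [ 0.  -0.   4.9]
```

Call:
servo_tool(
  rows=[
    [1,-2.28,0,-0.46,0,0,0.3],
    [1,-2.28,0,-0.46,0,0,0],
    [1,-2.28,0,-0.46,0,0,0],
    [1,-2.28,0,-0.46,0,0,0],
    [1,0,3.3,0,0,0,0],
    [1,0,3.3,0,0,0,0],
    [1,0,3.3,0,0,0,0],
    [1,0,3.3,0,0,0,0],
    [1,0,0,0,0,0,0],
  ],
)

```text
clock: 16.7
position: [431.7, -22.2, 39.7]
ee_rot: [0.993, -0.054, 0.103, 0.006]
contact_force: [0.8, -0.9, -0.5]
gripper_width: 85.1
```

Run:
```python
from h import *
from bench import *
st=read_state();print(st["position"],S(st["position"]),st["joints"].round(2),st["contact_force"])
plan(st,[*W(-245,71),-9],YS,12)
```

```text
[431.74382393 -22.16062104  39.71390496] [-246.52828451   68.28461082] [ 0.35  0.22 -0.99  0.49 -0.2   0.64] [ 0.84567513 -0.90599544 -0.48584228]
turn total deg (untilted then tilt) [  0.16 -11.84  -0.66]
turn direct [ 0.22  0.16 -0.64]
shift cm in final tool axes [-0.863 -0.272  4.797] in untilted [ 0.153 -0.272  4.871]
```

Call:
servo_tool(
  rows=[
    [1,0.98,-0.27,0.21,0,0,-0.64],
    [1,-0.22,0,1.2,0,0,0],
    [1,-0.22,0,1.2,0,0,0],
    [1,-0.22,0,1.2,0,0,0],
    [1,-0.22,0,1.2,0,0,0],
    [1,0,0,0,0,0,0],
  ],
)

```text
clock: 17.3
position: [451.0, -18.5, 9.9]
ee_rot: [0.995, -0.045, 0.089, 0.0]
contact_force: [-0.4, 0.4, -0.0]
gripper_width: 85.2
```

Run:
```python
from h import *
from bench import *
st=read_state();print(st["position"],S(st["position"]),st["joints"].round(2),st["contact_force"])
plan(st,[*W(-215,71),-9],YS,12)
d=get_image("top")
cv2.imwrite("pics/x6.png",cv2.resize(d["image"][125:265,100:260,::-1],None,fx=4,fy=4,interpolation=cv2.INTER_CUBIC))
```

```text
[451.0154473  -18.51839917   9.89443667] [-227.69999518   73.77612869] [ 0.34  0.32 -0.94  0.43 -0.16  0.73] [-3.99472116e-01  3.50454067e-01 -2.54914532e-05]
turn total deg (untilted then tilt) [ -0.44 -10.16   0.37]
turn direct [-0.47  1.84  0.32]
shift cm in final tool axes [0.849 0.278 2.112] in untilted [1.27  0.278 1.889]
```

View pics/x6.png

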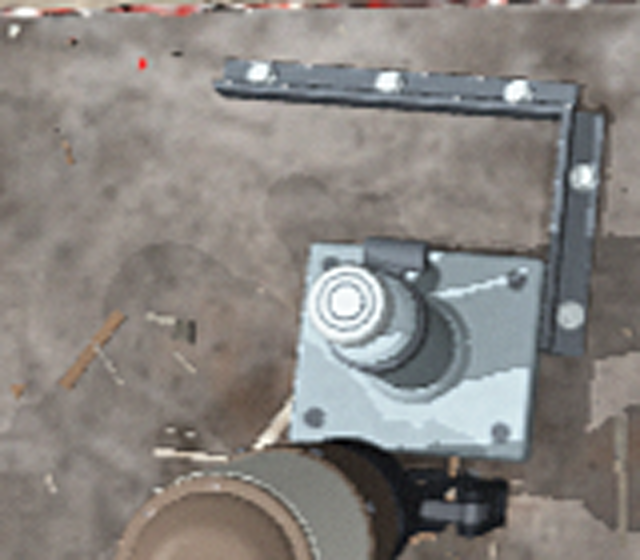

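Call:
servo_tool(
  rows=[
    [0.4,0.35,0.28,-1.97,-0.47,0.8,0.35],
    [0.4,0,0,0,0,0,0],
    [0.4,0,0,0,0,0,0],
    [0.4,0,0,0,0,0,0],
    [0.4,0,0,0,0,0,0],
    [0.4,0,0,0,0,0,0],
    [0.4,0,0,0,0,0,0],
  ],
)

```text
clock: 18.05
position: [450.2, -21.7, 30.0]
ee_rot: [0.994, -0.049, 0.096, 0.004]
contact_force: [-0.3, -0.4, 0.5]
gripper_width: 34.0
```

Run:
```python
from h import *
from bench import *
st=read_state();print(st["position"],S(st["position"]),st["joints"].round(2),st["contact_force"],st["gripper_width"])
plan(st,[*W(-227,71),20],YS,11)
f=lambda c,r:P("top",100+c/4-.4,125+r/4-.4,36)
nl,nr,fr,fl=f(292,441),f(527,458),f(545,262),f(308,243)
print([S(p).round(1) for p in(nl,nr,fr,fl)])
```

```text
[450.22762521 -21.73074353  29.96408811] [-228.17300487   70.502586  ] [ 0.35  0.27 -0.92  0.38 -0.22  0.76] [-0.33311995 -0.42476457  0.5280675 ] 33.99541593288176
turn total deg (untilted then tilt) [ -0.06 -11.    -0.04]
turn direct [-0.06  0.   -0.04]
shift cm in final tool axes [-0.075 -0.05   1.   ] in untilted [ 0.117 -0.05   0.996]
[array([-211.8,  136.1]), array([-210.8,   -1.9]), array([-95.2,  -1.2]), array([-94.4, 140.2])]
```

Call:
servo_tool(
  rows=[
    [0.4,-0.05,0,0.25,0,0,0],
    [0.4,-0.05,0,0.25,0,0,0],
    [0.4,-0.04,0,0.2,0,0,0],
    [0.4,0,0,0,0,0,0],
  ],
)

```text
clock: 18.45
position: [449.7, -22.0, 22.6]
ee_rot: [0.994, -0.049, 0.095, 0.004]
contact_force: [-0.1, 0.1, -0.1]
gripper_width: 33.9
```

Call:
servo_tool(
  rows=[
    [0.4,-0.04,0,0.2,0,0,0],
    [0.4,-0.02,0,0.1,0,0,0],
    [0.4,0,0,0,0,0,0],
  ],
)

```text
clock: 18.75
position: [450.0, -21.9, 19.9]
ee_rot: [0.994, -0.049, 0.096, 0.004]
contact_force: [-1.0, -0.0, -0.5]
gripper_width: 34.1
```

Call:
servo_tool(
  rows=[
    [0.4,-0.04,0,0.2,0,0,0],
    [0.4,-0.02,0,0.1,0,0,0],
    [0.4,0,0,0,0,0,0],
  ],
)

```text
clock: 19.05
position: [451.0, -21.6, 18.4]
ee_rot: [0.994, -0.049, 0.095, 0.003]
contact_force: [-0.1, -0.4, 0.2]
gripper_width: 34.0
```

Call:
servo_tool(
  rows=[
    [0.4,0.29,0,0.057,0,0,0],
    [0.4,0.29,0,0.057,0,0,0],
    [0.4,0.29,0,0.057,0,0,0],
    [0.4,0.29,0,0.057,0,0,0],
  ],
)

```text
clock: 19.45
position: [460.1, -23.5, 17.9]
ee_rot: [0.994, -0.048, 0.093, 0.005]
contact_force: [-17.9, 10.2, 16.9]
gripper_width: 33.9
```

Call:
servo_tool(
  rows=[
    [0.4,0.29,0,0.057,0,0,0],
    [0.4,0.29,0,0.057,0,0,0],
  ],
)

```text
clock: 19.65
position: [464.2, -24.4, 17.8]
ee_rot: [0.995, -0.048, 0.092, 0.005]
contact_force: [-18.4, 10.8, 18.4]
gripper_width: 33.6
```

Run:
```python
from h import *
from bench import *
st=read_state();print(st["position"],S(st["position"]),st["joints"].round(2),st["contact_force"],st["wrist_torque"])
plan(st,[*W(-165,71),20],YS,13)
```

```text
[464.16742732 -24.39297679  17.79396821] [-214.0408993    69.20290878] [ 0.33  0.32 -0.9   0.38 -0.21  0.78] [-18.42293624  10.79080333  18.41464565] [3.04462452 4.66084279 0.794447  ]
turn total deg (untilted then tilt) [  0.08 -10.57   0.04]
turn direct [0.07 2.43 0.05]
shift cm in final tool axes [ 4.828 -0.18   0.888] in untilted [ 4.904 -0.18  -0.221]
```

Call:
servo_tool(
  rows=[
    [0.4,-0.4,0,-0.08,0,0,0],
    [0.4,0.1,0,-0.5,0,0,0],
    [0.4,0,0,0,0,0,0],
  ],
)

```text
clock: 19.95
position: [465.4, -22.5, 24.1]
ee_rot: [0.994, -0.049, 0.096, 0.003]
contact_force: [-0.7, -0.4, -0.1]
gripper_width: 33.8
```

Run:
```python
from h import *
from bench import *
st=read_state();print(st["position"],S(st["position"]),st["joints"].round(2),st["contact_force"],st["wrist_torque"])
d=get_image("top");e=get_image("side")
a=cv2.resize(d["image"][130:270,120:260,::-1],(560,560),interpolation=cv2.INTER_CUBIC)
b=cv2.resize(e["image"][170:400,90:310,::-1],(240,251))
b=cv2.copyMakeBorder(b,0,309,0,0,0);cv2.imwrite("pics/x7.png",cv2.hconcat([a,b]))
```

```text
[465.37154483 -22.54232281  24.0815049 ] [-213.02167419   71.16147951] [ 0.33  0.3  -0.89  0.36 -0.22  0.8 ] [-0.738209   -0.39441977 -0.1282948 ] [0.00558779 0.36433793 0.06581311]
```

View pics/x7.png

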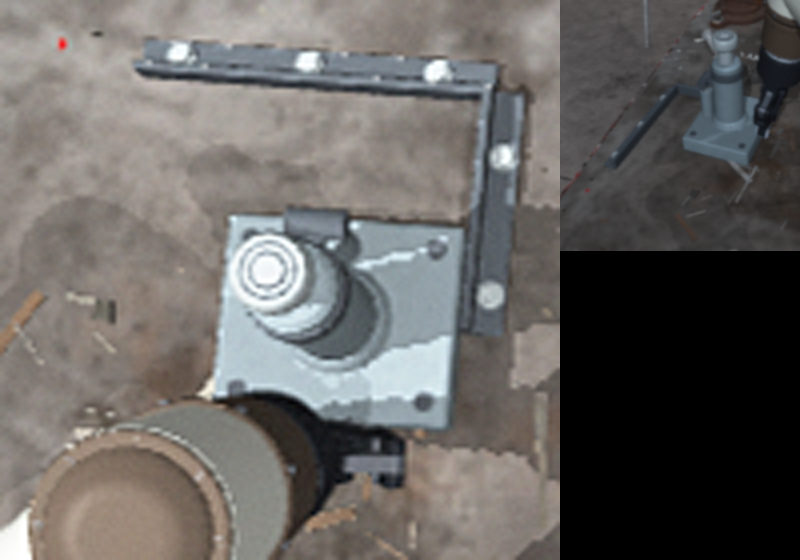

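Call:
servo_tool(
  rows=[
    [0.4,0.29,0,0.057,0,0,0],
    [0.4,0.29,0,0.057,0,0,0],
  ],
)

```text
clock: 20.25
position: [470.5, -23.7, 23.3]
ee_rot: [0.994, -0.049, 0.095, 0.004]
contact_force: [-0.3, -0.4, -0.2]
gripper_width: 34.3
```

Run:
```python
from h import *
from bench import *
st=read_state();print(st["position"],S(st["position"]),st["joints"].round(2),st["contact_force"],st["wrist_torque"])
f=lambda c,r:P("top",120+c/4-.4,130+r/4-.4,36)
nl,nr,fr,fl=f(213,396),f(448,431),f(466,227),f(229,212)
print([S(p).round(1) for p in(nl,nr,fr,fl)])
```

```text
[470.4838631  -23.72434762  23.26823326] [-207.81891127   70.48012877] [ 0.33  0.31 -0.87  0.34 -0.23  0.82] [-0.33618578 -0.37791932 -0.17649535] [0.0019276  0.40521505 0.01524204]
[array([-197.2,  137.2]), array([-206.7,   -2.1]), array([-86.2,  -1. ]), array([-87.8, 140.4])]
```

Call:
servo_tool(
  rows=[
    [0.4,0.29,0,0.057,0,0,0],
  ],
)

```text
clock: 20.35
position: [473.6, -24.0, 23.3]
ee_rot: [0.994, -0.049, 0.095, 0.004]
contact_force: [0.1, 0.5, -0.4]
gripper_width: 33.8
```

Call:
servo_tool(
  rows=[
    [0.4,0.29,0,0.057,0,0,0],
    [0.4,0,0,0,0,0,0],
  ],
)

```text
clock: 20.55
position: [476.9, -24.1, 23.4]
ee_rot: [0.994, -0.049, 0.095, 0.003]
contact_force: [-0.2, 0.2, 0.4]
gripper_width: 33.9
```

Call:
servo_tool(
  rows=[
    [0.4,-1.3,0,-0.25,0,0,0],
    [0.4,-1.3,0,-0.25,0,0,0],
    [0,0,0,0,0,0,0],
    [0,0,0,0,0,0,0],
    [0,0,0,0,0,0,0],
    [0,0,0,0,0,0,0],
    [0,0,0,0,0,0,0],
  ],
)

```text
clock: 21.25
position: [450.4, -21.5, 23.5]
ee_rot: [0.994, -0.049, 0.095, 0.003]
contact_force: [-0.8, 0.7, 0.2]
gripper_width: -0.3
```

Run:
```python
from h import *
from bench import *
st=read_state();print(st["position"],S(st["position"]),st["joints"].round(3),st["contact_force"],st["gripper_width"])
plan(st,[*W(-227,72),24],YS,11)
d=get_image("top");np.save("t8.npy",d["image"])
g=d["image"].astype(int)
# jack-blue-grey mask: b>r+8
m=((g[:,:,2]-g[:,:,0]>10)&(g.sum(2)>270)).astype(np.uint8)[140:245,120:260]
n,l,s,c=cv2.connectedComponentsWithStats(m);k=1+np.argmax(s[1:,4]);print(s[k])
pts=np.argwhere(l==k)[:,::-1].astype(np.float32)+[120,140]
hull=cv2.convexHull(pts.astype(np.float32))
ap=cv2.approxPolyDP(hull,3,True)[:,0];print([(p,S(P("top",p[0],p[1],36)).round(1)) for p in ap])
```

```text
[450.39366465 -21.49165936  23.48303141] [-228.03090077   70.75662686] [ 0.339  0.283 -0.938  0.423 -0.191  0.725] [-0.76410042  0.72770371  0.1878325 ] -0.299929030899816
turn total deg (untilted then tilt) [ -0.13 -10.93  -0.04]
turn direct [-0.13  0.07 -0.05]
shift cm in final tool axes [ 0.111 -0.124 -0.031] in untilted [ 0.103 -0.124 -0.052]
[  53   42   63   56 2645]
[(array([235., 187.], dtype=float32), array([-87.9,   1.5])), (array([230., 237.], dtype=float32), array([-206.2,    1.7])), (array([173., 232.], dtype=float32), array([-205.1,  135.9])), (array([178., 184.], dtype=float32), array([-90.9, 137.3]))]
```

Call:
servo_tool(
  rows=[
    [0,-0.03,0,0.15,0,0,0],
    [0,-0.03,0,0.15,0,0,0],
    [0,-0.02,0,0.1,0,0,0],
    [0,0,0,0,0,0,0],
  ],
)

```text
clock: 21.7
position: [449.4, -21.9, 19.0]
ee_rot: [0.994, -0.049, 0.095, 0.004]
contact_force: [-0.0, 0.2, -0.5]
gripper_width: 0.1
```

Call:
servo_tool(
  rows=[
    [0,0.29,0,0.057,0,0,0],
    [0,0.29,0,0.057,0,0,0],
    [0,0.2,0,0.04,0,0,0],
  ],
)

```text
clock: 22.0
position: [458.4, -22.2, 19.5]
ee_rot: [0.994, -0.049, 0.095, 0.003]
contact_force: [-0.3, 0.4, 0.3]
gripper_width: -0.0
```

Call:
servo_tool(
  rows=[
    [0,0.2,0,0.04,0,0,0],
    [0,0.2,0,0.04,0,0,0],
  ],
)

```text
clock: 22.2
position: [462.0, -22.7, 19.3]
ee_rot: [0.994, -0.049, 0.095, 0.004]
contact_force: [0.2, 0.2, 0.7]
gripper_width: 0.1
```

Call:
servo_tool(
  rows=[
    [0,0.2,0,0.04,0,0,0],
    [0,0.2,0,0.04,0,0,0],
  ],
)

```text
clock: 22.4
position: [464.5, -23.5, 18.8]
ee_rot: [0.994, -0.049, 0.094, 0.004]
contact_force: [-11.3, 8.8, 9.1]
gripper_width: -0.1
```

Call:
servo_tool(
  rows=[
    [0,0.2,0,0.04,0,0,0],
  ],
)

```text
clock: 22.5
position: [465.0, -23.9, 18.6]
ee_rot: [0.994, -0.048, 0.093, 0.004]
contact_force: [-17.8, 13.0, 15.9]
gripper_width: -0.2
```

Call:
servo_tool(
  rows=[
    [0,0.2,0,0.04,0,0,0],
  ],
)

```text
clock: 22.6
position: [465.8, -24.3, 18.6]
ee_rot: [0.995, -0.048, 0.092, 0.005]
contact_force: [-20.8, 13.2, 20.1]
gripper_width: 0.1
```

Call:
servo_tool(
  rows=[
    [0,-1.2,0,-0.22,0,0,0],
    [0,0.2,0,-1.0,0,0,0],
    [0,0,0,0,-8.5,0,0],
  ],
)

```text
clock: 22.9
position: [459.6, -29.2, 31.6]
ee_rot: [0.994, -0.057, 0.09, 0.033]
contact_force: [1.7, -0.0, 2.1]
gripper_width: -0.1
```

```bash
cat >> h.py <<'E'
def plan2(st,xyz,tilt,roll,yaw=YS):
    R0=R.from_quat(st["ee_rot"]);R1=pose(yaw,tilt)*R.from_euler("x",np.radians(roll))
    print("turn",np.degrees((R0.inv()*R1).as_rotvec()).round(2),"shift(new axes) cm",(R1.inv().apply(np.array(xyz)-st["position"])/10).round(3))
    print("unit +x stop",R1.inv().apply([np.cos(YS),np.sin(YS),0]).round(3),"+y stop",R1.inv().apply([-np.sin(YS),np.cos(YS),0]).round(3),"down",R1.inv().apply([0,0,-1]).round(3))
def jack(img):
    g=img.astype(int);m=((g[:,:,2]-g[:,:,0]>10)&(g.sum(2)>270)).astype(np.uint8)[140:245,120:260]
    n,l,s,c=cv2.connectedComponentsWithStats(m);k=1+np.argmax(s[1:,4])
    hull=cv2.convexHull((np.argwhere(l==k)[:,::-1]+[120,140]).astype(np.float32))
    for p in cv2.approxPolyDP(hull,3,True)[:,0]:print("corner",p,S(P("top",p[0],p[1],36)).round(1))
E
python3 - <<'E'
from h import *
from bench import *
st=read_state();print(st["position"],S(st["position"]),st["joints"].round(3),st["contact_force"])
plan2(st,[*W(-226,72),2],12,-8.5)
jack(get_image("top")["image"])
E
```

```text
[459.59966148 -29.15063945  31.59621749] [-218.126423    64.0252322] [ 0.328  0.28  -0.936  0.553 -0.246  0.598] [ 1.66907988 -0.00914236  2.09454306]
turn [-5.17  1.5  -0.52] shift(new axes) cm [-1.385 -1.192  2.583]
unit +x stop [ 0.978 -0.031  0.206] +y stop [ 0.    -0.989 -0.148] down [-0.208 -0.145  0.967]
corner [235. 187.] [-87.9   1.5]
corner [231. 236.] [-203.7   -0.4]
corner [174. 230.] [-200.3  134.1]
corner [177. 184.] [-91.1 139.7]
corner [202. 182.] [-81.8  80.8]
```

Call:
servo_tool(
  rows=[
    [0,0,0,0,-5.17,1.5,-0.5],
    [0,-0.78,-0.77,-0.28,0,0,0],
    [0,-0.15,-0.11,0.72,0,0,0],
    [0,-0.15,-0.11,0.72,0,0,0],
    [0,0,0,0,0,0,0],
  ],
)

```text
clock: 23.45
position: [456.2, -26.7, 19.1]
ee_rot: [0.993, -0.053, 0.093, 0.056]
contact_force: [-0.1, -1.5, 0.5]
gripper_width: 0.4
```

Run:
```python
from h import *
from bench import *
st=read_state();print(st["position"],S(st["position"]),st["joints"].round(3),st["contact_force"])
plan2(st,[*W(-226,72),2],12,-8.5)
```

```text
[456.17166388 -26.66008075  19.0634248 ] [-221.77951177   66.17208868] [ 0.177  0.287 -1.065  1.188 -0.163  0.116] [-0.09755081 -1.52079689  0.49540743]
turn [-2.58  0.97  0.17] shift(new axes) cm [-0.768 -0.81   1.478]
unit +x stop [ 0.978 -0.031  0.206] +y stop [ 0.    -0.989 -0.148] down [-0.208 -0.145  0.967]
```

Run:
```python
from h import *
from bench import *
st=read_state()
plan2(st,[*W(-222,72),30],9.7,0)
st=dict(st,position=np.array([*W(-222,72),30]),ee_rot=pose(YS,9.7).as_quat())
plan2(st,[*W(-222,72),10],9.7,0)
```

```text
turn [ 5.92 -1.31 -0.02] shift(new axes) cm [ 0.163 -0.583 -1.082]
unit +x stop [ 0.986 -0.     0.168] +y stop [ 0. -1. -0.] down [-0.168 -0.     0.986]
turn [0. 0. 0.] shift(new axes) cm [-0.337 -0.     1.971]
unit +x stop [ 0.986 -0.     0.168] +y stop [ 0. -1. -0.] down [-0.168 -0.     0.986]
```

Call:
servo_tool(
  rows=[
    [0.3,0.05,-0.2,-0.5,0,0,0],
    [0.3,0.05,-0.2,-0.6,2,-0.44,0],
    [0.3,0.05,-0.18,0,2,-0.44,0],
    [0.3,0,0,0,1.92,-0.43,0],
    [0.3,0,0,0,0,0,0],
  ],
)

```text
clock: 23.95
position: [460.7, -21.0, 29.6]
ee_rot: [0.995, -0.052, 0.089, 0.013]
contact_force: [0.6, 0.5, 0.2]
gripper_width: 25.4
```

Run:
```python
from h import *
from bench import *
st=read_state();print(st["position"],S(st["position"]),st["joints"].round(3),st["contact_force"])
plan2(st,[*W(-221,71),11],9.7,0)
```

```text
[460.72756092 -20.95781167  29.57958845] [-217.79728426   72.2887818 ] [ 0.351  0.289 -0.882  0.367 -0.261  0.768] [0.62023612 0.47216475 0.18375164]
turn [ 0.98 -0.58 -0.31] shift(new axes) cm [-0.629  0.129  1.777]
unit +x stop [ 0.986 -0.     0.168] +y stop [ 0. -1. -0.] down [-0.168 -0.     0.986]
```

Call:
servo_tool(
  rows=[
    [0.3,-0.21,0.04,0.59,0.98,-0.58,-0.3],
    [0.3,-0.21,0.04,0.59,0,0,0],
    [0.3,-0.21,0.04,0.59,0,0,0],
    [0.3,0,0,0,0,0,0],
  ],
)

```text
clock: 24.35
position: [455.2, -24.0, 10.0]
ee_rot: [0.995, -0.047, 0.082, 0.007]
contact_force: [-0.8, 0.2, 0.5]
gripper_width: 25.2
```

Call:
servo_tool(
  rows=[
    [0.3,0.2,0,0.034,0,0,0],
    [0.3,0.2,0,0.034,0,0,0],
    [0.3,0.2,0,0.034,0,0,0],
  ],
)

```text
clock: 24.65
position: [463.3, -23.9, 11.2]
ee_rot: [0.995, -0.047, 0.084, 0.006]
contact_force: [0.7, -0.4, 0.3]
gripper_width: 25.5
```

Run:
```python
from h import *
from bench import *
st=read_state();print(st["position"],S(st["position"]),st["joints"].round(3),st["contact_force"])
plan2(st,[*W(-210,71),10],9.7,0)
```

```text
[463.32553628 -23.90077694  11.22565711] [-214.92650132   69.61125946] [ 0.331  0.334 -0.879  0.344 -0.217  0.816] [ 0.65864927 -0.43129452  0.31067202]
turn [0.17 0.01 0.19] shift(new axes) cm [ 0.465 -0.139  0.204]
unit +x stop [ 0.986 -0.     0.168] +y stop [ 0. -1. -0.] down [-0.168 -0.     0.986]
```

Call:
servo_tool(
  rows=[
    [0.3,0.19,-0.05,0.08,0,0,0],
    [0.3,0.19,-0.05,0.08,0,0,0],
    [0.3,0.19,-0.04,0.08,0,0,0],
  ],
)

```text
clock: 24.95
position: [465.1, -24.7, 8.5]
ee_rot: [0.996, -0.047, 0.08, 0.008]
contact_force: [-9.8, 2.6, 6.3]
gripper_width: 25.6
```

Call:
servo_tool(
  rows=[
    [0.3,0.19,0,0.08,0,0,0],
    [0.3,0.19,0,0.08,0,0,0],
  ],
)

```text
clock: 25.15
position: [468.8, -25.1, 7.5]
ee_rot: [0.996, -0.047, 0.08, 0.008]
contact_force: [-10.3, 3.3, 5.9]
gripper_width: 25.7
```

Call:
servo_tool(
  rows=[
    [0.3,0.19,0,0.08,0,0,0],
    [0.3,0.19,0,0.08,0,0,0],
  ],
)

```text
clock: 25.35
position: [472.7, -25.6, 6.5]
ee_rot: [0.996, -0.047, 0.08, 0.008]
contact_force: [-8.7, 2.5, 6.4]
gripper_width: 25.9
```

Run:
```python
from h import *
from bench import *
st=read_state();print(st["position"],S(st["position"]),st["joints"].round(3),st["contact_force"],st["wrist_torque"])
plan2(st,[*W(-150,71),4],10,0)
jack(get_image("top")["image"])
```

```text
[472.65938012 -25.63610909   6.52480577] [-205.46847075   68.78804852] [ 0.323  0.358 -0.847  0.318 -0.233  0.848] [-8.71842683  2.47887498  6.42115639] [0.77198885 2.69411146 0.17625074]
turn [0.43 0.77 0.15] shift(new axes) cm [ 5.419 -0.221  1.212]
unit +x stop [0.985 0.    0.174] +y stop [ 0. -1. -0.] down [-0.174 -0.     0.985]
corner [236. 184.] [-80.6  -0.2]
corner [230. 233.] [-197.     2.6]
corner [174. 221.] [-179.3  136.6]
corner [179. 179.] [-78.8 136.3]
```

Call:
servo_tool(
  rows=[
    [0.3,0.3,-0.02,0.052,0,0,0],
    [0.3,0.3,-0.02,0.052,0,0.1,0],
    [0.3,0.3,-0.02,0.052,0,0.1,0],
    [0.3,0.3,-0.02,0.052,0,0.1,0],
    [0.3,0.3,-0.02,0.052,0,0.1,0],
    [0.3,0.3,-0.02,0.052,0,0.1,0],
    [0.3,0.3,0,0.052,0,0.1,0],
    [0.3,0.3,0,0.052,0,0.1,0],
  ],
)

```text
clock: 26.2
position: [497.2, -26.9, 6.4]
ee_rot: [0.995, -0.048, 0.086, 0.008]
contact_force: [-7.8, 0.8, 4.5]
gripper_width: 25.4
```

Run:
```python
from h import *
from bench import *
st=read_state();print(st["position"],S(st["position"]),st["joints"].round(3),st["contact_force"],st["wrist_torque"])
plan2(st,[*W(-140,70),4],10,0)
jack(get_image("top")["image"])
```

```text
[497.16113486 -26.89772544   6.37951012] [-180.9597092    69.90530773] [ 0.306  0.384 -0.796  0.311 -0.246  0.873] [-7.82482065  0.80011128  4.46387494] [ 0.19237376  2.23380709 -0.03154535]
turn [0.44 0.09 0.1 ] shift(new axes) cm [ 3.992 -0.009  0.946]
unit +x stop [0.985 0.    0.174] +y stop [ 0. -1. -0.] down [-0.174 -0.     0.985]
corner [236. 173.] [-54.2   2.4]
corner [238. 190.] [-94.5  -6.3]
corner [232. 222.] [-171.     0.5]
corner [210. 221.] [-172.7   52.1]
corner [174. 209.] [-151.1  139.9]
corner [180. 169.] [-54.5 136.7]
corner [200. 167.] [-46.1  89.5]
```

Call:
servo_tool(
  rows=[
    [0.3,0.3,0,0.052,0.2,0,0],
    [0.3,0.3,0,0.052,0.2,0.1,0],
    [0.3,0.3,0,0.052,0,0.1,0],
    [0.3,0.3,0,0.052,0,0.1,0],
    [0.3,0.3,0,0.052,0,0.1,0],
    [0.3,0.3,0,0.052,0,0.1,0],
    [0.3,0.3,0,0.052,0,0.1,0],
    [0.3,0.3,0,0.052,0,0.1,0],
  ],
)

```text
clock: 27.05
position: [521.6, -28.9, 6.4]
ee_rot: [0.995, -0.047, 0.092, 0.005]
contact_force: [-4.5, 1.1, 0.2]
gripper_width: 25.3
```

Call:
servo_tool(
  rows=[
    [0.3,0.3,0,0.055,0,0.1,0],
    [0.3,0.3,0,0.055,0,0.1,0],
    [0.3,0.3,0,0.055,0,0.1,0],
    [0.3,0.3,0,0.055,0,0.1,0],
    [0.3,0.3,0,0.055,0,0.1,0],
    [0.3,0.3,0,0.055,0,0,0],
  ],
)

```text
clock: 27.65
position: [540.9, -30.1, 6.7]
ee_rot: [0.994, -0.047, 0.098, 0.004]
contact_force: [-4.2, -0.4, -3.4]
gripper_width: 25.8
```

Run:
```python
from h import *
from bench import *
st=read_state();print(st["position"],S(st["position"]),st["joints"].round(3),st["contact_force"],st["wrist_torque"])
plan2(st,[*W(-128,70),6],12,0)
jack(get_image("top")["image"])
```

```text
[540.89057604 -30.14809409   6.70859107] [-137.12104035   70.9053256 ] [ 0.276  0.43  -0.691  0.259 -0.276  0.958] [-4.15693425 -0.42802806 -3.43099397] [ 0.06269195  1.67581792 -0.06941787]
turn [-0.07  0.79  0.13] shift(new axes) cm [0.877 0.091 0.259]
unit +x stop [ 0.978 -0.     0.208] +y stop [ 0. -1. -0.] down [-0.208 -0.     0.978]
corner [236. 202.] [-123.4   -4.3]
corner [210. 202.] [-128.    56.8]
corner [176. 189.] [-103.3  140.7]
corner [154. 146.] [ -2.9 205.9]
corner [157. 140.] [ 12.4 200.4]
corner [243. 146.] [12.6 -8. ]
```

Call:
servo_tool(
  rows=[
    [0.3,0.2,0,0.038,0,0,0],
    [0.3,0.2,0,0.038,0,0,0],
    [0.3,0.2,0,0.038,0,0,0],
  ],
)

```text
clock: 28.0
position: [548.6, -29.9, 7.8]
ee_rot: [0.994, -0.047, 0.099, 0.004]
contact_force: [-11.3, 7.1, 4.1]
gripper_width: 25.7
```

Call:
servo_tool(
  rows=[
    [0.3,0.1,0,0.02,0,0,0],
    [0.3,0.1,0,0.02,0,0,0],
  ],
)

```text
clock: 28.2
position: [548.6, -30.0, 7.7]
ee_rot: [0.994, -0.047, 0.098, 0.004]
contact_force: [-15.3, 8.7, 7.4]
gripper_width: 25.9
```

Call:
servo_tool(
  rows=[
    [0.3,0.1,0,0.02,0,0,0],
    [0.3,0.1,0,0.02,0,0,0],
  ],
)

```text
clock: 28.4
position: [548.6, -30.4, 7.5]
ee_rot: [0.994, -0.047, 0.096, 0.005]
contact_force: [-22.3, 12.4, 11.9]
gripper_width: 25.8
```

Call:
servo_tool(
  rows=[
    [0.3,-0.2,0,-0.04,0,0,0],
    [0.3,-1,0,-0.2,0,0,0],
    [0.8,-2,0,-0.4,0,0,0],
    [0.8,0.4,0,-1.95,0,0,0],
    [0.8,0.4,0,-1.95,0,0,0],
  ],
)

```text
clock: 28.9
position: [523.8, -26.1, 49.8]
ee_rot: [0.994, -0.045, 0.103, 0.002]
contact_force: [1.3, 0.3, 0.3]
gripper_width: 67.5
```

Run:
```python
from h import *
from bench import *
st=read_state();print(st["position"],S(st["position"]),st["joints"].round(3),st["contact_force"])
plan2(st,[*W(-163,225),47],12,0)
g=get_image("top")["image"];np.save("t9.npy",g)
# brightness profiles across gap: short leg at x_stop=-40,-90 along y ; long leg at y=30,110 along x (z=22)
for x in(-30,-80,-105):
    print("short x",x,[(y,int(g[tuple(np.round(Q("top",[*W(x,y),22])).astype(int)[::-1])].sum()/3)) for y in range(-8,14,2)])
for y in(20,60,120):
    print("long y",y,[(x,int(g[tuple(np.round(Q("top",[*W(x,y),22])).astype(int)[::-1])].sum()/3)) for x in range(-20,10,2)])
```

```text
[523.76381597 -26.05584965  49.78075675] [-154.56361625   73.3196414 ] [ 0.299  0.329 -0.684  0.203 -0.371  0.997] [1.32561637 0.3272135  0.33806402]
turn [-0.36  0.17  0.29] shift(new axes) cm [ -0.883 -15.168   0.097]
unit +x stop [ 0.978 -0.     0.208] +y stop [ 0. -1. -0.] down [-0.208 -0.     0.978]
short x -30 [(-8, 61), (-6, 85), (-4, 106), (-2, 106), (0, 75), (2, 70), (4, 117), (6, 152), (8, 161), (10, 161), (12, 158)]
short x -80 [(-8, 56), (-6, 80), (-4, 105), (-2, 105), (0, 81), (2, 74), (4, 113), (6, 180), (8, 219), (10, 219), (12, 222)]
short x -105 [(-8, 56), (-6, 79), (-4, 103), (-2, 103), (0, 80), (2, 71), (4, 114), (6, 182), (8, 219), (10, 219), (12, 229)]
long y 20 [(-20, 158), (-18, 91), (-16, 90), (-14, 125), (-12, 125), (-10, 130), (-8, 105), (-6, 141), (-4, 163), (-2, 163), (0, 143), (2, 72), (4, 110), (6, 198), (8, 198)]
long y 60 [(-20, 146), (-18, 156), (-16, 150), (-14, 152), (-12, 154), (-10, 154), (-8, 155), (-6, 154), (-4, 155), (-2, 141), (0, 141), (2, 104), (4, 102), (6, 119), (8, 138)]
long y 120 [(-20, 249), (-18, 244), (-16, 244), (-14, 244), (-12, 244), (-10, 249), (-8, 244), (-6, 162), (-4, 236), (-2, 236), (0, 185), (2, 227), (4, 251), (6, 96), (8, 96)]
```

Call:
servo_tool(
  rows=[
    [0.8,-0.9,0,0,0,0,0],
    [0.8,0,-3.8,0,0,0,0],
    [0.8,0,-3.8,0,0,0,0],
    [0.8,0,-3.8,0,0,0,0],
    [0.8,0,-3.8,0,0,0,0],
  ],
)

```text
clock: 29.45
position: [526.9, 126.9, 46.5]
ee_rot: [0.994, -0.046, 0.101, 0.003]
contact_force: [1.2, -0.3, 0.4]
gripper_width: 68.4
```

Call:
servo_tool(
  rows=[
    [0.8,0,0,0,-1.7,0,8.0],
    [0.8,0,0,0,-1.7,0,8.0],
    [0.8,0,0,0,-1.7,0,8.0],
    [0.8,0,0,0,-1.7,0,8.0],
    [0.8,0,0,0,-1.7,0,8.0],
    [0.8,0,0,0,-1.7,0,8.0],
    [0.8,0,0,0,-1.7,0,8.0],
    [0.8,0,0,0,-1.7,0,8.0],
    [0.8,0,0,0,-1.7,0,8.0],
    [0.8,0,0,0,-1.7,0,8.0],
    [0.8,0,0,0,-1.7,0,8.0],
  ],
)

```text
clock: 30.55
position: [527.1, 125.6, 46.0]
ee_rot: [-0.669, 0.737, -0.067, -0.078]
contact_force: [0.1, -0.3, 1.0]
gripper_width: 68.2
```

Run:
```python
from h import *
from bench import *
st=read_state();print(st["position"],S(st["position"]),st["joints"].round(3),st["contact_force"])
plan2(st,[*W(-66,S(st["position"])[1]),50],12,0,YS-np.pi/2)
st=dict(st,position=np.array([*W(-66,S(st["position"])[1]),50]),ee_rot=pose(YS-np.pi/2,12).as_quat())
plan2(st,[*W(-66,165),-6],12,0,YS-np.pi/2)
g=get_image("top")["image"];np.save("t10.npy",g);jack(g)
```

```text
[527.13799586 125.5541389   46.03578623] [-165.88841577  224.54372227] [ 0.618  0.477 -0.429  0.208 -0.816 -0.868] [ 0.10663329 -0.25540648  1.0303089 ]
turn [0.37 0.21 0.06] shift(new axes) cm [ 0.082 -9.989 -0.388]
unit +x stop [ 0. -1. -0.] +y stop [-0.978 -0.    -0.208] down [-0.208 -0.     0.978]
turn [0. 0. 0.] shift(new axes) cm [ 4.66  -0.     6.716]
unit +x stop [ 0. -1. -0.] +y stop [-0.978 -0.    -0.208] down [-0.208 -0.     0.978]
corner [233. 201.] [-121.5    3. ]
corner [176. 196.] [-119.9  138.7]
corner [154. 146.] [ -2.9 205.9]
corner [156. 141.] [  9.7 202.5]
corner [243. 146.] [12.6 -8. ]
```

Call:
servo_tool(
  rows=[
    [0.8,0,-3.33,0,0.37,0.2,0],
    [0.8,0,-3.33,-0.2,0,0,0],
    [0.8,0,-3.33,0,0,0,0],
    [0.8,-0.3,0,1.6,0,0,0],
    [0.8,-0.3,0,1.6,0,0,0],
    [0.8,-0.3,0,1.6,0,0,0],
    [0.8,0,0,0.3,0,0,0],
    [0.8,0,0,0,0,0,0],
  ],
)

```text
clock: 31.4
position: [625.6, 114.2, -4.3]
ee_rot: [-0.671, 0.734, -0.07, -0.078]
contact_force: [-0.2, 0.6, 0.2]
gripper_width: 68.3
```

Run:
```python
from h import *
from bench import *
st=read_state();print(st["position"],S(st["position"]),st["joints"].round(3),st["contact_force"])
plan2(st,[*W(-65,160),-6],12,0,YS-np.pi/2)
```

```text
[625.64923917 114.24055871  -4.33980734] [-66.74455817 222.82393799] [ 0.515  0.66  -0.239  0.238 -0.809 -0.781] [-0.18297748  0.62278861  0.19847666]
turn [ 0.05 -0.08  0.45] shift(new axes) cm [ 6.111 -0.174  1.469]
unit +x stop [ 0. -1. -0.] +y stop [-0.978 -0.    -0.208] down [-0.208 -0.     0.978]
```

Free of contact. I'll approach to y≈152 and then go slowly.

Call:
servo_tool(
  rows=[
    [0.8,1.5,0,0.32,0,0,0.45],
    [0.8,1.5,0,0.32,0,0,0],
    [0.8,1.5,0,0.32,0,0,0],
    [0.8,1.0,0,0.21,0,0,0],
    [0.8,0.5,0,0.11,0,0,0],
    [0.8,0.4,0,0.085,0,0,0],
    [0.8,0,0,0,0,0,0],
  ],
)

```text
clock: 32.1
position: [619.6, 48.9, -3.5]
ee_rot: [-0.667, 0.737, -0.07, -0.078]
contact_force: [0.7, 0.6, -0.6]
gripper_width: 68.5
```

Call:
servo_tool(
  rows=[
    [0.8,0.2,0,0.042,0,0,0],
    [0.8,0.2,0,0.042,0,0,0],
  ],
)

```text
clock: 32.3
position: [619.3, 45.6, -3.6]
ee_rot: [-0.668, 0.737, -0.07, -0.078]
contact_force: [0.2, 0.7, 0.2]
gripper_width: 68.4
```

Call:
servo_tool(
  rows=[
    [0.8,0.2,0,0.042,0,0,0],
  ],
)

```text
clock: 32.4
position: [619.0, 43.5, -3.7]
ee_rot: [-0.668, 0.737, -0.07, -0.078]
contact_force: [-0.2, -0.1, -0.2]
gripper_width: 68.1
```

Call:
servo_tool(
  rows=[
    [0.8,0.1,0,0.02,0,0,0],
  ],
)

```text
clock: 32.5
position: [618.8, 42.3, -3.6]
ee_rot: [-0.668, 0.737, -0.07, -0.078]
contact_force: [-0.7, -0.8, -0.0]
gripper_width: 68.2
```

Call:
servo_tool(
  rows=[
    [0.8,0.1,0,0.02,0,0,0],
    [0.8,0.1,0,0.02,0,0,0],
    [0.8,0.1,0,0.02,0,0,0],
  ],
)

```text
clock: 32.8
position: [618.6, 39.3, -3.6]
ee_rot: [-0.668, 0.737, -0.07, -0.078]
contact_force: [-0.9, 2.7, 0.4]
gripper_width: 68.1
```

Call:
servo_tool(
  rows=[
    [0.8,0.1,0,0.02,0,0,0],
    [0.8,0.1,0,0.02,0,0,0],
  ],
)

```text
clock: 33.0
position: [618.7, 38.9, -3.6]
ee_rot: [-0.668, 0.737, -0.07, -0.076]
contact_force: [-3.3, 7.4, 0.1]
gripper_width: 68.1
```

Call:
servo_tool(
  rows=[
    [0.8,0.1,0,0.02,0,0,0],
    [0.8,0.1,0,0.02,0,0,0],
  ],
)

```text
clock: 33.2
position: [618.5, 37.0, -3.6]
ee_rot: [-0.668, 0.737, -0.07, -0.076]
contact_force: [-1.8, 8.0, -0.1]
gripper_width: 68.4
```

Call:
servo_tool(
  rows=[
    [0.8,0.1,0,0.02,0,0,0],
  ],
)

```text
clock: 33.3
position: [618.6, 36.6, -3.6]
ee_rot: [-0.668, 0.737, -0.07, -0.076]
contact_force: [-4.0, 12.6, 1.4]
gripper_width: 68.2
```

Call:
servo_tool(
  rows=[
    [0.8,0.1,0,0.02,0,0,0],
  ],
)

```text
clock: 33.4
position: [618.6, 36.6, -3.5]
ee_rot: [-0.668, 0.737, -0.07, -0.075]
contact_force: [-5.8, 16.0, 1.0]
gripper_width: 68.6
```

Call:
servo_tool(
  rows=[
    [0.8,0.1,0,0.02,0,0,0],
    [0.8,0,0,0,0,0,0],
  ],
)

```text
clock: 33.6
position: [618.6, 36.6, -3.5]
ee_rot: [-0.669, 0.737, -0.07, -0.074]
contact_force: [-5.0, 17.3, 1.1]
gripper_width: 68.5
```

Call:
servo_tool(
  rows=[
    [0.8,-0.2,0,-0.04,0,0,0],
    [0.8,-0.8,0,-0.17,0,0,0],
    [0.8,-3.3,0,-0.7,0,0,0],
    [0.8,-3.3,0,-0.7,0,0,0],
    [0.8,0.52,0,-2.45,0,0,0],
    [0.8,0.52,0,-2.45,0,0,0],
    [0.8,0,3.3,0,0,0,0],
    [0.8,0,3.3,0,0,0,0],
    [0.8,0,3.4,0,0,0,0],
  ],
)

```text
clock: 34.5
position: [525.1, 119.0, 46.7]
ee_rot: [-0.667, 0.737, -0.07, -0.078]
contact_force: [0.4, 0.7, -0.4]
gripper_width: 68.3
```

Call:
servo_tool(
  rows=[
    [0.3,0,0,0,1.7,0,-8.0],
    [0.3,0,0,0,1.7,0,-8.0],
    [0.3,0,0,0,1.7,0,-8.0],
    [0.3,0,0,0,1.7,0,-8.0],
    [0.3,0,0,0,1.7,0,-8.0],
    [0.3,0,0,0,1.7,0,-8.0],
    [0.3,0,0,0,1.7,0,-8.0],
    [0.3,0,0,0,1.7,0,-8.0],
    [0.3,0,0,0,1.7,0,-8.0],
    [0.3,0,0,0,1.7,0,-8.0],
    [0.3,0,0,0,1.7,0,-8.0],
  ],
)

```text
clock: 35.6
position: [525.8, 118.8, 46.6]
ee_rot: [0.993, -0.046, 0.104, 0.006]
contact_force: [-0.3, -0.3, -0.4]
gripper_width: 25.2
```

Run:
```python
from h import *
from bench import *
st=read_state();print(st["position"],S(st["position"]),st["joints"].round(3),st["contact_force"])
plan2(st,[*W(-160,66),48],12,0)
g=get_image("top")["image"];jack(g)
```

```text
[525.75106741 118.82458963  46.64998937] [-166.61708141  217.71148616] [ 0.582  0.356 -0.7    0.367 -0.374  0.562] [-0.31776918 -0.27062736 -0.39365789]
turn [0.04 0.02 0.21] shift(new axes) cm [6.7500e-01 1.5171e+01 6.0000e-03]
unit +x stop [ 0.978 -0.     0.208] +y stop [ 0. -1. -0.] down [-0.208 -0.     0.978]
corner [236. 211.] [-144.6   -6.4]
corner [178. 197.] [-122.   133.7]
corner [154. 146.] [ -2.9 205.9]
corner [156. 141.] [  9.7 202.5]
corner [243. 146.] [12.6 -8. ]
```

Call:
servo_tool(
  rows=[
    [0.3,0,3.8,0,0,0,0.2],
    [0.3,0,3.8,0,0,0,0],
    [0.3,0,3.8,0,0,0,0],
    [0.3,0,3.8,0,0,0,0],
    [0.3,-0.3,0,1.35,0,0,0],
    [0.3,-0.3,0,1.35,0,0,0],
    [0.3,-0.28,0,1.3,0,0,0],
    [0.3,0,0,0,0,0,0],
  ],
)

```text
clock: 36.45
position: [507.9, -33.3, 3.9]
ee_rot: [0.993, -0.052, 0.101, 0.007]
contact_force: [-0.0, -0.5, -0.5]
gripper_width: 25.6
```

Run:
```python
from h import *
from bench import *
st=read_state();print(st["position"],S(st["position"]),st["joints"].round(3),st["contact_force"])
plan2(st,[*W(-136,68),7],12,0)
```

```text
[507.9083038  -33.34096859   3.94636572] [-169.63904573   64.53319444] [ 0.264  0.39  -0.848  0.487 -0.162  0.728] [-0.00571229 -0.540766   -0.45419622]
turn [ 0.25  0.35 -0.43] shift(new axes) cm [ 3.354 -0.347  0.401]
unit +x stop [ 0.978 -0.     0.208] +y stop [ 0. -1. -0.] down [-0.208 -0.     0.978]
```

Call:
servo_tool(
  rows=[
    [0.3,1.1,-0.17,0.13,0.25,0.3,-0.4],
    [0.3,1.1,-0.17,0.13,0,0,0],
    [0.3,1.1,0,0.13,0,0,0],
    [0.3,0,0,0,0,0,0],
  ],
)

```text
clock: 36.85
position: [546.6, -30.6, 10.2]
ee_rot: [0.993, -0.048, 0.109, 0.002]
contact_force: [-0.4, -0.6, 1.0]
gripper_width: 25.8
```

Call:
servo_tool(
  rows=[
    [0.3,0.2,0,0.042,0,0,0],
    [0.3,0.2,0,0.042,0,0,0],
  ],
)

```text
clock: 37.05
position: [547.0, -32.2, 9.0]
ee_rot: [0.993, -0.048, 0.107, 0.004]
contact_force: [-0.1, 0.8, 0.2]
gripper_width: 25.5
```

Call:
servo_tool(
  rows=[
    [0.3,0.1,0,0.02,0,0,0],
    [0.3,0.1,0,0.02,0,0,0],
  ],
)

```text
clock: 37.25
position: [548.3, -32.7, 8.6]
ee_rot: [0.993, -0.048, 0.106, 0.004]
contact_force: [-4.9, 2.5, 2.7]
gripper_width: 25.3
```

Call:
servo_tool(
  rows=[
    [0.3,0.1,0,0.02,0,0,0],
  ],
)

```text
clock: 37.35
position: [548.3, -33.0, 8.3]
ee_rot: [0.993, -0.048, 0.105, 0.004]
contact_force: [-6.6, 3.7, 4.5]
gripper_width: 25.8
```

Call:
servo_tool(
  rows=[
    [0.3,0.1,0,0.01,0,0,0],
    [0.3,0.1,0,0.01,0,0,0],
  ],
)

```text
clock: 37.55
position: [548.4, -33.5, 8.0]
ee_rot: [0.994, -0.048, 0.103, 0.005]
contact_force: [-11.9, 5.6, 6.7]
gripper_width: 25.7
```

Call:
servo_tool(
  rows=[
    [0.3,0.15,0,0.02,0,0,0],
    [0.3,0.1,0,0.01,0,0,0],
  ],
)

```text
clock: 37.75
position: [548.4, -34.2, 7.5]
ee_rot: [0.994, -0.048, 0.101, 0.006]
contact_force: [-17.9, 9.6, 12.0]
gripper_width: 25.4
```

Call:
servo_tool(
  rows=[
    [0.3,-0.2,0,-0.04,0,0,0],
    [0.3,-1,0,-0.2,0,0,0],
    [0.3,-2,0,-0.4,0,0,0],
    [0.3,0.4,0,-2,0,0,0],
    [0.3,0.4,0,-2,0,0,0],
    [0.3,0,-3.8,0,0,0,0],
    [0.3,0,-3.8,0,0,0,0],
    [0.3,0,-3.8,0,0,0,0],
    [0.3,0,-3.8,0,0,0,0],
    [0.3,0,0,0,0,0,0],
  ],
)

```text
clock: 38.75
position: [538.2, 125.9, 50.9]
ee_rot: [0.993, -0.044, 0.109, 0.002]
contact_force: [-0.2, -0.9, -0.0]
gripper_width: 25.7
```

Run:
```python
from h import *
from bench import *
st=read_state();print(st["clock"],st["position"],S(st["position"]),st["contact_force"])
g=get_image("top")["image"];cv2.imwrite("pics/end.png",g[:,:,::-1]);jack(g)
g0=cv2.cvtColor(cv2.imread("pics/top0.png"),cv2.COLOR_BGR2RGB)
for n,(a,b,c,d) in dict(nut=(195,222,262,292),tape=(250,285,260,320),pliers=(250,290,320,415)).items():print(n,np.abs(g[a:b,c:d].astype(int)-g0[a:b,c:d]).mean().round(1))
for x in(-20,-60,-105):
    print("short",x,[int(g[tuple(np.round(Q("top",[*W(x,y),22])).astype(int)[::-1])].sum()/3) for y in range(-8,14,2)])
# predicted home corners/column top vs image
c,s=np.cos(YS),np.sin(YS)
for x,y in((-120,0),(-120,140),(0,140)):print("pred",(x,y),Q("top",[*W(x,y),36]).round(1))
top=Q("top",[*W(-60,70),210]);print("pred column top",top)
G=cv2.cvtColor(g,cv2.COLOR_RGB2GRAY)[int(top[1])-18:int(top[1])+18,int(top[0])-18:int(top[0])+18]
m=(G>190).astype(np.uint8);print("bright knob centroid",np.argwhere(m).mean(0)[::-1]+[int(top[0])-18,int(top[1])-18])
```

```text
38.75 [538.17542265 125.94235574  50.88685437] [-154.94047186  225.99906643] [-0.2490564  -0.85427293 -0.02379904]
corner [236. 211.] [-144.6   -6.4]
corner [178. 197.] [-122.   133.7]
corner [154. 146.] [ -2.9 205.9]
corner [156. 141.] [  9.7 202.5]
corner [243. 146.] [12.6 -8. ]
nut 29.8
tape 26.9
pliers 19.5
short -20 [54, 54, 83, 105, 94, 132, 164, 164, 165, 165, 165]
short -60 [69, 88, 100, 77, 77, 87, 142, 161, 164, 163, 163]
short -105 [55, 84, 104, 104, 82, 113, 151, 165, 168, 168, 127]
pred (-120, 0) [234.3 200.5]
pred (-120, 140) [175.5 196. ]
pred (0, 140) [181.2 146.7]
pred column top [191.12442473 154.79902273]
bright knob centroid [190.35087719 159.75689223]
```

Run:
```python
import cv2
a=cv2.imread("pics/top0.png");b=cv2.imread("pics/end.png")
t=a[176:198,114:136]
r=cv2.matchTemplate(b[130:200,150:230],t,cv2.TM_CCOEFF_NORMED);_,v,_,p=cv2.minMaxLoc(r);print(v,p[0]+150+124.4-114,p[1]+130+186.6-176)
for n,(y0,y1,x0,x1) in dict(nut=(200,218,267,289),tape=(258,282,266,302),pliers=(256,288,326,414)).items():
    r=cv2.matchTemplate(b[y0-12:y1+12,x0-12:x1+12],a[y0:y1,x0:x1],cv2.TM_CCOEFF_NORMED);_,v,_,p=cv2.minMaxLoc(r);print(n,v,p[0]-12,p[1]-12)
```

```text
0.8191266655921936 191.39999999999998 156.60000000000002
nut 0.6830032467842102 0 0
tape 0.8668078184127808 0 0
pliers 0.8550044298171997 0 0
```

```bash
python3 -c "
from bench import *
job_done();print(read_state()['clock'])"
```

```text
the job is handed in; nothing more can be done
the job is handed in; nothing more can be done
```

The jack is parked in the corner stop, standing upright, and the job is handed in at about 39 s of the 61 s allowed. I slid it with the fingers into the short leg, then into the long leg. A second push closed about 2 mm at the short leg, and a final push checked the long leg. The fingers are now well clear of it.

**Checks that agreed:**
- **Snug fit:** the jack stopped dead against each leg, at about 17 N on the short leg and 18 N on the long leg. The long-leg stop came at the same tool position both times.
- **Upright:** the column top sits within about 2 pixels (a few mm) of where it should be for a jack standing square at home.
- **Other items:** the nut, tape measure and pliers match their starting positions to the pixel. The nut match is weaker (0.68), probably because of changed shadows.
- **Contact:** the force on the tool was about zero at the end.

**Checks that failed or disagreed:**
- **Fingertip height:** the fingertips sat higher than I worked out from the description. One early pass slid over the base without touching it.
- **Early contacts on the base edge:** two early contacts were on the top edge of the base, with up to about 25–30 N in all. Camera readings showed the jack moved only a few mm and stayed square, and later pushes were lower.
- **Final corner check:** the last camera outline could not separate the jack from the stop's legs. Snugness therefore rests on the stop positions and forces, with image accuracy of about 2 mm.
- **Last look:** I had used all 12 viewings, so the final checks were numerical only.

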